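# Move paint bottles from a clipped carry box into a drawer

### The job

Put the paints away: flip open the sprung clips on both sides of the carry box while its cover is still on, then lift the cover off and set it aside. Stand every paint bottle that is in the box upright in the open drawer of the plywood unit and slide the drawer fully shut, then put the cover back squarely over the empty box, with the clips left open. Leave the bucket and the mug where they are.

Things in the scene. Friction and masses are not known exactly. Their poses are not given: they have to be found in the camera images.
- tub: Lower part of the carry box: grey plastic tub, fixed. Origin under its centre on the table, z up. Outside 108 (x) x 228 (y) mm, inside 100 x 220 mm, inner floor at z = 14 mm, rim at z = 60 mm. An outside ledge 14 mm wide, top at z = 45 mm, carries the cover. Clips on its -x and +x sides. Tub and drawer unit may swap left and right; turned by up to 0.2 rad
- cover: Deep off-white cover, 0.28 to 0.42 kg, loose, open below. Origin at the centre of its lower edge (seated: 45 mm above the tub's origin, same axes; a half turn is as good). Outside 125 (x) x 245 (y) x 62 (z) mm, inside 118 x 238 mm: 5 mm of play each side of the tub. Flanges 6 mm thick, 80 mm long reach x = -82.5 and 82.5 mm at its lower edge. A closed clip stops it from being lifted
- cover_handle (a point): Middle of the black arched handle bar on top of the cover, 88 mm above the cover's origin, on its axis. The bar is 14 mm wide (cover's x), 84 mm long (cover's y), 12 mm high, on a foot at each end, with 20 mm free between it and the cover's top
- clip_a (a joint): Angle of the clip on the tub's -x side: 0 closed (hooked over the cover's flange), 1.0 rad fully open. It hinges along the tub's y, 76 mm from the tub's centre and 22 mm above the table, and swings outward and down. Over-centre spring: resists up to about 0.4 rad (some 7 N pressing down on the tab, easing off), then snaps open by itself and stays
- clip_b (a joint): the same for the clip on the tub's +x side
- clip_a_tab (a point): Top of clip a's black thumb tab near its outer end (closed: 112 mm from the tub's centre, 73 mm above the table). The tab is 40 mm wide (tub's y), 37 mm long, sloping outward and up by 32 degrees; pressed straight down by 30 mm it flips open; it meets its stop 10 mm lower. Open, it lies about 20 mm above the table and the clip reaches 147 mm from the tub's centre
- clip_b_tab (a point): the same for clip b
- unit: Plywood drawer unit, fixed. Origin on the table 80 mm in front of its front edge, mid width; its front faces -x and the drawer slides out along -x. The carcass spans x = 80 to 280 mm, y = -140 to 140 mm; its flat top is at z = 120 mm (the cover can be set down there)
- drawer (a joint): how far the drawer stands open, m: 0 shut, 0.165 the most; starts 0.135 to 0.16. Slides with about 1.5 N of friction and stays where it is left
- drawer_floor (a point): Centre of the drawer's inner floor, 14 mm above the table, axes as the unit's; at x = 165 mm - q in the unit's frame with the drawer at q. Inside 165 (x) x 240 (y) mm; side and back walls 35 mm high; front panel's inner face at x = -85 mm, top 91 mm above this floor. Unit's opening: 96 mm high above this floor. Beyond x = 80 mm of the unit's frame its top is overhead
- drawer_pull (a point): middle of the flat front face of the drawer's dark steel pull, 70 mm wide (y), 14 mm high, 16 mm proud of the front panel, 82 mm above the table; push it along the unit's +x to shut the drawer
- bucket: open white bucket, 100 mm wide, 110 mm high; origin under its centre, loose, a bystander
- mug: white mug, 76 mm wide, 90 mm high; origin under its centre, loose, a bystander
- bottle0: One of up to four identical white paint bottles with black caps (None if absent this time), loose, 80 to 145 g, standing in a row along the tub's y under the cover. Body 44 mm wide up to z = 41 mm, shoulder to 47 mm, cap 28 mm wide from z = 47 to 80 mm; origin under its centre. Take it by the cap
- bottle1: One of up to four identical white paint bottles with black caps (None if absent this time), loose, 80 to 145 g, standing in a row along the tub's y under the cover. Body 44 mm wide up to z = 41 mm, shoulder to 47 mm, cap 28 mm wide from z = 47 to 80 mm; origin under its centre. Take it by the cap
- bottle2: One of up to four identical white paint bottles with black caps (None if absent this time), loose, 80 to 145 g, standing in a row along the tub's y under the cover. Body 44 mm wide up to z = 41 mm, shoulder to 47 mm, cap 28 mm wide from z = 47 to 80 mm; origin under its centre. Take it by the cap
- bottle3: One of up to four identical white paint bottles with black caps (None if absent this time), loose, 80 to 145 g, standing in a row along the tub's y under the cover. Body 44 mm wide up to z = 41 mm, shoulder to 47 mm, cap 28 mm wide from z = 47 to 80 mm; origin under its centre. Take it by the cap

How it is judged:
On the way, in this order (a step that is already met when the one before it is completed fails the run):
1. both clips flipped open, the cover still on the tub (value of joint each of clip_a, clip_b above 0.7 rad and z of cover in the frame of tub between 0.04 and 0.05 m and x of cover in the frame of tub between -0.01 and 0.01 m and y of cover in the frame of tub between -0.01 and 0.01 m and angle between the x axis of cover and the x axis of tub, either way round below 0.12 rad), for 0.2 s.
2. the cover lifted off and set aside, clear of the tub (horizontal distance between cover and tub above 0.15 m), for 0.2 s.
3. every bottle stands upright and released in the drawer, still open (x of bottle0 in the frame of drawer_floor between -0.085 and 0.085 m and y of bottle0 in the frame of drawer_floor between -0.125 and 0.125 m and z of bottle0 in the frame of drawer_floor between -0.005 and 0.01 m and angle between each of bottle0, bottle1, bottle2, bottle3's own z axis and vertical below 0.2 rad and x of bottle1 in the frame of drawer_floor between -0.085 and 0.085 m and y of bottle1 in the frame of drawer_floor between -0.125 and 0.125 m and z of bottle1 in the frame of drawer_floor between -0.005 and 0.01 m and x of bottle2 in the frame of drawer_floor between -0.085 and 0.085 m and y of bottle2 in the frame of drawer_floor between -0.125 and 0.125 m and z of bottle2 in the frame of drawer_floor between -0.005 and 0.01 m and x of bottle3 in the frame of drawer_floor between -0.085 and 0.085 m and y of bottle3 in the frame of drawer_floor between -0.125 and 0.125 m and z of bottle3 in the frame of drawer_floor between -0.005 and 0.01 m and contact force between each of bottle0, bottle1, bottle2, bottle3 and the fingers below 0.1 N and value of joint drawer above 0.05 m), for 0.3 s.
4. the drawer is shut with the bottles in it (x of bottle0 in the frame of drawer_floor between -0.085 and 0.085 m and y of bottle0 in the frame of drawer_floor between -0.125 and 0.125 m and z of bottle0 in the frame of drawer_floor between -0.005 and 0.01 m and angle between each of bottle0, bottle1, bottle2, bottle3's own z axis and vertical below 0.2 rad and x of bottle1 in the frame of drawer_floor between -0.085 and 0.085 m and y of bottle1 in the frame of drawer_floor between -0.125 and 0.125 m and z of bottle1 in the frame of drawer_floor between -0.005 and 0.01 m and x of bottle2 in the frame of drawer_floor between -0.085 and 0.085 m and y of bottle2 in the frame of drawer_floor between -0.125 and 0.125 m and z of bottle2 in the frame of drawer_floor between -0.005 and 0.01 m and x of bottle3 in the frame of drawer_floor between -0.085 and 0.085 m and y of bottle3 in the frame of drawer_floor between -0.125 and 0.125 m and z of bottle3 in the frame of drawer_floor between -0.005 and 0.01 m and value of joint drawer below 0.008 m), for 0.2 s.
At the end, for the whole second after the job is handed in: Every bottle present stands upright (within 0.2 rad) and at rest on the floor of the drawer; the drawer is shut to within 8 mm; the cover is down on the tub's ledge (within 5 mm), centred within 10 mm and square within 0.12 rad; both clips are open (more than 0.7 rad) (all of step 1 and all of step 4 and linear speed of each of bottle0, bottle1, bottle2, bottle3, cover below 0.03 m/s); the robot touches nothing.
It fails at once if the bucket is shifted by more than 30 mm (distance of bucket from where it was at the start of the episode above 0.03 m).
It fails at once if the mug is shifted by more than 30 mm (distance of mug from where it was at the start of the episode above 0.03 m).
Of bottle0, bottle1, bottle2, bottle3 only 2 to 4 are there at a start; the rules pass over those that are not, and their reading is None.
At some moment in a run one of bottle0, bottle1, bottle2, bottle3 may be knocked a few centimetres aside while the robot is not near it.
It also fails if it takes over 210 s, if anything falls off the work surface, if the arm or the gripper's body presses on something with over 40 N, if the wrist force passes 120 N, or if a joint passes its speed limit or range.

### The arm

A 6-joint arm with a two-finger parallel gripper is mounted at the origin on the work surface. World frame = base frame: x ahead of the robot, y to its left, z up, the work surface at z = 0. Lengths are in m, angles in rad, forces in N, time in s.
With the tool pointing down it reaches from about 0.275 to 0.725 m from the base axis. Payload 5.6 kg.
Tool frame: the origin (TCP) lies at the very end of the fingers, on their centre line; the grasp point (between the pads) lies 19 mm behind it (manip.grip_point_offset is the distance from the TCP to the grasp point, in m); x points along the fingers, z is the direction in which the jaws open and shut, and the axes are right-handed (so a half turn about x gives the same grasp; the last joint's range is limited). The gripper opens to 85 mm and grips with 20 to 120 N. Pads are 22 mm wide; open, the fingers measure 114 mm over their backs; the gripper's body (76 mm by 85 mm) begins 54 mm behind the grasp point. The pads swing forward as they close: fully open they stand 13 mm farther back than shut.
Start: joints at [1.599, 0.255, 0.108, 0, -1.424, -0.285], TCP at [0.14, 0.532, 0.202] pointing down, gripper open.
Joint ranges: [-2.95, 2.95], [-1.21, 1.97], [-1.09, 1.5], [-2.87, 1.71], [-2.94, -0.07], [-3.05, 3.05]. Speed limits (rad/s): [2.57, 2.57, 3.14, 3.14, 3.14, 3.14].

### API

Orientations are given as a unit quaternion [w, x, y, z].
In Python, from station import manip gives the robot as it stands. The module is installed in compiled form; this text tells all that it offers.
- The arm moves only by the tool send_rows, never from a script. Its argument "commands" is a list of rows, each an object of numbers: "grip": the finger opening in cm, from 0 to 8.54; "x", "y", "z": the shift along the tool's x, y, z in cm; "rx", "ry", "rz": the turn, a rotation vector about the tool's x, y, z in units of 10 degrees (1.0 is 10 degrees). In form: [{"grip": .., "x": .., "y": .., "z": .., "rx": .., "ry": .., "rz": ..}, ...]. A call has 1 to 12 rows; each row shifts and turns the commanded pose from where the row before left it, along the tool's axes as they then stand; what a row does not reach is not made up. A row lasts 1/8 s, in which the tool goes at most 62.5 mm and 10.7 degrees, less where a joint would pass 70% of its speed; a pose out of reach is approached as far as the arm can. A call with a gripper value outside its range is refused whole. The fingers move at their own pace and stop on an object; "force" is the grip in N (left out, the last holds). Time passes only in rows, so rows that do not move let the fingers close. It gives the time, the measured TCP pose, the force and the opening at its end, in the units of the state.
- manip.read_state(): the state, without advancing time (a new reading comes with each control period).
- manip.capture(name): name is "scene" or "side" or "wrist"; returns a dict with "frame" (400x640x3 uint8, red, green, blue), "depth" (400x640 float32, m along the optical axis (not along the pixel's ray), 0 where there is no reading), "K" (3x3 intrinsics, pixels), "k1" (the pictures are not rectified: a ray, as slopes to the right and down, at radius r is drawn at 1 + k1 r^2 times it, then the intrinsics apply), "extrinsics" (4x4, takes a point from camera to world coordinates). Camera axes: x right, y down, z forward; pixel columns grow to the right and rows downward; lengths in m; the calibration is good to about 2 mm. A picture is of the moment at which its call begins.
- manip.job_done(): hands the job in, once; it reports no verdict.
The state is a dict: "t": time; "q": joint angles; "qvel": joint speeds; "joint_torque": joint torques, N m; "tcp_pos": TCP position; "tcp_rot": TCP orientation; "contact_force": force on the tool from outside, world axes, zero at the start; "ft_torque": the same for the moment, N m; "finger_gap": opening from 0.0 (shut) to 1.0 (fully open).
Only numpy, scipy, OpenCV 4.12 (cv2) and the standard library are available. Lean on these libraries where they do the work, as an engineer would, in place of code of your own. Each camera call takes 0.05 s, during which the arm holds its last target. There are 200 camera calls.

## Working session

There is one attempt and no reset: what is moved stays moved. The work goes in short steps, Python scripts to look and compute and a tool call to move; the robot and the scene stay as the last step left them, time stands still between calls to the robot, and variables do not carry over. Pictures are saved under pics/ and viewed, about 12 in all and at most 16, crops included, and the job is handed in when it is done.

Besides the shell and the picture viewer there is one more tool, called after "Emit:" by a JSON object that holds its "method" and its "body", one argument or row to a line. send_rows: Moves the arm, as the interface text tells. Its arguments: {"type":"object","properties":{"commands":{"type":"array"},"force":{"type":"number"}},"required":["commands"]}

```bash
mkdir -p pics; cat > h.py <<'E'
import numpy as np, cv2
from station import manip
from scipy.spatial.transform import Rotation as R
def cap(n):
    c=manip.capture(n); return c
def cloud(c):
    K=np.array(c["K"]);h,w=c["depth"].shape
    u,v=np.meshgrid(np.arange(w),np.arange(h))
    p=cv2.undistortPoints(np.stack([u,v],-1).reshape(-1,1,2).astype(np.float64),K,np.array([c["k1"],0,0,0.])).reshape(h,w,2)
    d=c["depth"];P=np.dstack([p[...,0]*d,p[...,1]*d,d])
    E=np.array(c["extrinsics"]);W=P@E[:3,:3].T+E[:3,3];W[d==0]=np.nan
    return W
def save(c,n): cv2.imwrite("pics/"+n,np.ascontiguousarray(c["frame"][...,::-1]))
def rot(s=None):
    s=s or manip.read_state(); q=s["tcp_rot"]; return R.from_quat([q[1],q[2],q[3],q[0]]).as_matrix()
def go(target,yaw=None):
    """tool-frame shift (cm) to world target for TCP; yaw = world angle of jaw axis; gives rx (10deg)"""
    s=manip.read_state();M=rot(s);d=M.T@(np.array(target)-s["tcp_pos"])*100
    out=dict(x=round(d[0],2),y=round(d[1],2),z=round(d[2],2))
    z=M[:,2];a=np.arctan2(z[1],z[0]);out["jaw_yaw"]=round(a,3)
    if yaw is not None:
        e=(yaw-a+np.pi/2)%np.pi-np.pi/2
        out["rx(turn after shift)"]=round(-np.degrees(e)/10,2) # tool x down
    return out
E
python3 - <<'E'
from h import *
s=manip.read_state();print(s);print(rot(s).round(3),manip.grip_point_offset)
for n in ["scene","side","wrist"]:
    c=cap(n);save(c,n+"0.png");print(n,np.array(c["extrinsics"]).round(3).tolist(),c["K"],c["k1"])
    np.save(n+"0.npy",cloud(c))
E
```

```text
{'t': 0.0, 'q': array([ 1.59860289e+00,  2.55760116e-01,  1.06973150e-01, -4.79532131e-04,
       -1.42388950e+00, -2.84611240e-01]), 'qvel': array([ 0.00019065, -0.00063843,  0.00118076,  0.001307  ,  0.00043837,
       -0.00096993]), 'joint_torque': array([ 8.16002353e-05, -3.86636603e+01,  2.37948024e+01,  5.36523208e+00,
       -6.09483846e-03, -3.32118162e-06]), 'tcp_pos': array([0.1394927 , 0.53143566, 0.20097578]), 'tcp_rot': array([-0.43227774, -0.55939699, -0.43140024,  0.56045052]), 'contact_force': array([ 0.43728605, -0.15061558, -0.4149894 ]), 'ft_torque': array([ 0.00984675,  0.01333637, -0.01707558]), 'finger_gap': 1.0040477854150758}
[[-0.     0.967 -0.254]
 [-0.002 -0.254 -0.967]
 [-1.     0.     0.002]] 0.0187
scene [[0.442, 0.553, -0.706, 1.537], [0.897, -0.263, 0.355, -0.503], [0.011, -0.79, -0.613, 0.954], [0.0, 0.0, 0.0, 1.0]] [[403.36983841   0.         314.90725379]
 [  0.         403.36983841 200.69447033]
 [  0.           0.           1.        ]] -0.10334168505494681
side [[0.936, -0.256, 0.241, 0.214], [-0.351, -0.706, 0.615, -0.844], [0.012, -0.66, -0.751, 1.129], [0.0, 0.0, 0.0, 1.0]] [[386.77574188   0.         325.77698811]
 [  0.         386.77574188 200.19958224]
 [  0.           0.           1.        ]] -0.08585655582034397
wrist [[-0.254, -0.928, -0.272, 0.211], [-0.967, 0.244, 0.071, 0.514], [0.001, 0.281, -0.96, 0.372], [0.0, 0.0, 0.0, 1.0]] [[323.13075546   0.         317.44145822]
 [  0.         323.13075546 198.75446857]
 [  0.           0.           1.        ]] 0.013171900304598298
```

View pics/scene0.png

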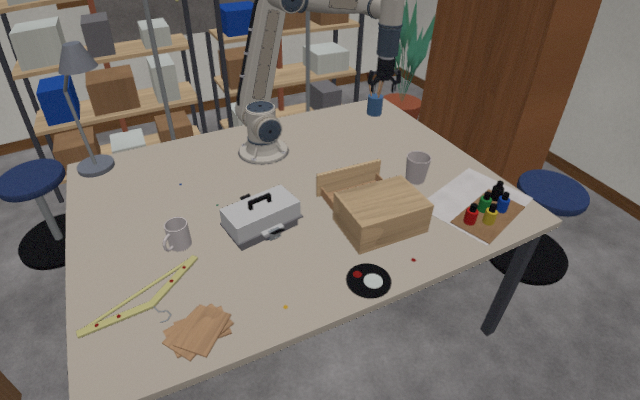

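View pics/side0.png

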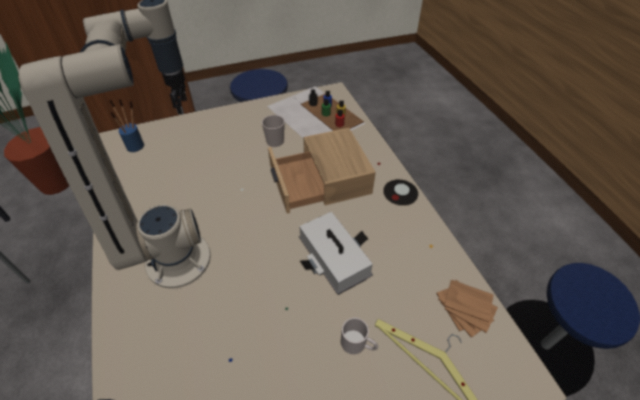

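The scene view shows the carry box at about (260,215), with clips at (272,232) and on the far side. The drawer unit is at (380,212), open toward the robot, with the bucket at (417,168) and the mug at (177,234). The side view agrees: box (335,252), drawer (300,180).

```bash
cat > m.py <<'E'
from h import *
W=np.vstack([np.load(n+"0.npy").reshape(-1,3) for n in ["scene","side"]])
for n in ["scene","side"]:
    A=np.load(n+"0.npy").reshape(-1,3)
    print(n)
    for nm,z0,z1,box in [("unit",.113,.127,(.3,.85,-.15,.6)),("cover",.098,.113,(.3,.75,-.45,.1)),("handle",.125,.14,(.3,.75,-.45,.1)),("drawerfront",.098,.112,(.15,.6,.0,.5))]:
        m=(A[:,2]>z0)&(A[:,2]<z1)&(A[:,0]>box[0])&(A[:,0]<box[1])&(A[:,1]>box[2])&(A[:,1]<box[3])
        P=A[m]
        if len(P)<5: print(nm,len(P));continue
        # largest cluster on 5mm grid
        g=((P[:,:2]-P[:,:2].min(0))/.005).astype(int);im=np.zeros(g.max(0)+1,np.uint8);im[g[:,0],g[:,1]]=1
        im=cv2.morphologyEx(im,cv2.MORPH_CLOSE,np.ones((3,3)))
        k,l,st,_=cv2.connectedComponentsWithStats(im);lab=l[g[:,0],g[:,1]]
        for j in np.argsort(-st[1:,4])[:2]+1:
            Q=P[(lab==j)];r=cv2.minAreaRect(Q[:,:2].astype(np.float32)*1000)
            print(nm,len(Q),"c",np.round(r[0],1),"size",np.round(r[1],1),"ang",round(r[2],1),"z",np.median(Q[:,2]).round(4))
    for nm,px in []: pass
E
python3 m.py
python3 - <<'E'
from h import *
S=np.load("scene0.npy")
for nm,(u,v) in dict(bucket=(417,168),mug=(177,234)).items():
    P=S[v-18:v+20,u-18:u+19].reshape(-1,3);P=P[(P[:,2]>.03)&(P[:,2]<.13)]
    print(nm,P.min(0).round(3),P.max(0).round(3))
E
```

```text
scene
unit 3118 c [666.1 194. ] size [288.4 208.1] ang 87.1 z 0.1212
unit 2 c [491.9 441.3] size [14.3  0. ] ang 177.1 z 0.1161
cover 1674 c [ 502.  -192.4] size [132.7 245.2] ang 11.3 z 0.1075
cover 99 c [653.3  54.6] size [  4.7 187.2] ang 88.2 z 0.1062
handle 98 c [ 503.4 -191. ] size [17.6 83.2] ang 12.0 z 0.1362
handle 1 c [633.2  79.2] size [0. 0.] ang 0.0 z 0.1254
drawerfront 254 c [422.9 203.4] size [281.8  27.3] ang 89.3 z 0.1051
drawerfront 61 c [507.1 461.6] size [83.8 28.2] ang 36.7 z 0.1051
side
unit 2554 c [665.4 194.3] size [289.9 203.5] ang 88.0 z 0.1191
unit 2 c [472.9 441.4] size [8.3 0. ] ang 165.8 z 0.1138
cover 2379 c [ 499.7 -189.4] size [127.8 250. ] ang 11.1 z 0.1059
cover 138 c [653.3  55.9] size [ 10.4 188.6] ang 87.5 z 0.1053
handle 114 c [ 500.2 -190.9] size [16.3 85.5] ang 11.4 z 0.1366
handle 1 c [715.6  83.2] size [0. 0.] ang 0.0 z 0.1259
drawerfront 207 c [421.7 204.1] size [282.4  15.1] ang 88.1 z 0.1039
drawerfront 49 c [474.3 461.8] size [36.6 90.4] ang 69.0 z 0.1066
bucket [0.437 0.285 0.03 ] [0.662 0.54  0.127]
mug [ 0.414 -0.528  0.03 ] [ 0.506 -0.434  0.094]
```

```bash
python3 - <<'E'
import cv2
a=cv2.imread("pics/scene0.png")[150:260,190:440];b=cv2.imread("pics/side0.png")[130:300,250:400]
cv2.imwrite("pics/c1.png",cv2.hconcat([cv2.resize(a,(500,220),interpolation=cv2.INTER_CUBIC),cv2.resize(b,(300,340))[:220]]) if 0 else cv2.resize(b,(600,680))[:600])
E
```

Emit:
{"method": "send_rows", "body": {
  "commands": [
    {"grip": 0, "y": 3.1, "z": 4.7},
    {"grip": 0, "y": 3.1, "z": 4.7},
    {"grip": 0, "y": 3.1, "z": 4.7},
    {"grip": 0, "y": 3.1, "z": 4.7},
    {"grip": 0, "y": 3.1, "z": 4.7},
    {"grip": 0, "y": 3.1, "z": 4.7},
    {"grip": 0, "y": 3.1, "z": 4.7},
    {"grip": 0, "y": 3.1, "z": 4.7},
    {"grip": 0, "y": 3.1, "z": 4.7},
    {"grip": 0, "y": 3.1, "z": 4.7},
    {"grip": 0, "y": 3.1, "z": 4.7},
    {"grip": 0, "y": 3.1, "z": 4.7}
  ],
  "force": 40
}}

```text
schema error: expected keys grip, x, y, z, rx, ry, rz
```

```bash
python3 - <<'E'
from h import *
c=cap("wrist");save(c,"w1.png");np.save("w1.npy",cloud(c))
print(go([.389,-.213,.2],1.768),go([.389,-.213,.09],1.768))
E
```

```text
{'x': np.float64(0.21), 'y': np.float64(43.04), 'z': np.float64(65.69), 'jaw_yaw': np.float64(-1.828), 'rx(turn after shift)': np.float64(-2.6)} {'x': np.float64(11.21), 'y': np.float64(43.04), 'z': np.float64(65.68), 'jaw_yaw': np.float64(-1.828), 'rx(turn after shift)': np.float64(-2.6)}
```

View pics/w1.png

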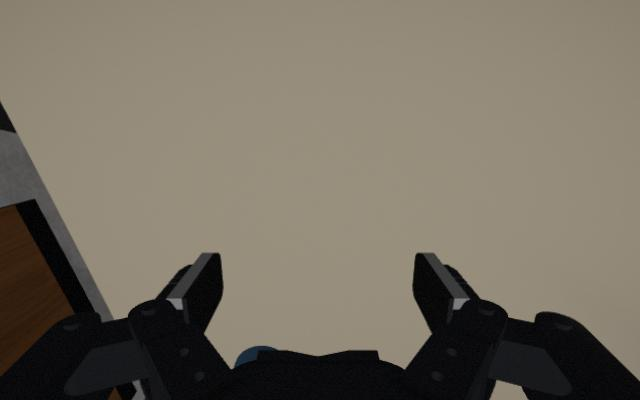

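The move was refused because every row needs all the keys, so this wrist view shows only bare table and the fingers. I'll resend it.

Emit:
{"method": "send_rows", "body": {
  "commands": [
    {"grip": 0, "x": 0, "y": 3.1, "z": 4.7, "rx": 0, "ry": 0, "rz": 0},
    {"grip": 0, "x": 0, "y": 3.1, "z": 4.7, "rx": 0, "ry": 0, "rz": 0},
    {"grip": 0, "x": 0, "y": 3.1, "z": 4.7, "rx": 0, "ry": 0, "rz": 0},
    {"grip": 0, "x": 0, "y": 3.1, "z": 4.7, "rx": 0, "ry": 0, "rz": 0},
    {"grip": 0, "x": 0, "y": 3.1, "z": 4.7, "rx": 0, "ry": 0, "rz": 0},
    {"grip": 0, "x": 0, "y": 3.1, "z": 4.7, "rx": 0, "ry": 0, "rz": 0},
    {"grip": 0, "x": 0, "y": 3.1, "z": 4.7, "rx": 0, "ry": 0, "rz": 0},
    {"grip": 0, "x": 0, "y": 3.1, "z": 4.7, "rx": 0, "ry": 0, "rz": 0},
    {"grip": 0, "x": 0, "y": 3.1, "z": 4.7, "rx": 0, "ry": 0, "rz": 0},
    {"grip": 0, "x": 0, "y": 3.1, "z": 4.7, "rx": 0, "ry": 0, "rz": 0},
    {"grip": 0, "x": 0, "y": 3.1, "z": 4.7, "rx": 0, "ry": 0, "rz": 0},
    {"grip": 0, "x": 0, "y": 3.1, "z": 4.7, "rx": 0, "ry": 0, "rz": 0}
  ],
  "force": 40
}}

```text
t: 1.7
tcp_pos: [0.3564, -0.11, 0.2021]
tcp_rot: [0.432, 0.56, 0.432, -0.56]
contact_force: [1.0, 1.6, 0.7]
finger_gap: -0.003
```

```bash
python3 - <<'E'
from h import *
c=cap("wrist");save(c,"w1.png");np.save("w1.npy",cloud(c))
print(manip.read_state()["tcp_pos"],go([.389,-.213,.2],1.768))
E
```

```text
[ 0.35696163 -0.11582322  0.20160904] {'x': np.float64(0.19), 'y': np.float64(5.62), 'z': np.float64(8.55), 'jaw_yaw': np.float64(-1.834), 'rx(turn after shift)': np.float64(-2.64)}
```

View pics/w1.png

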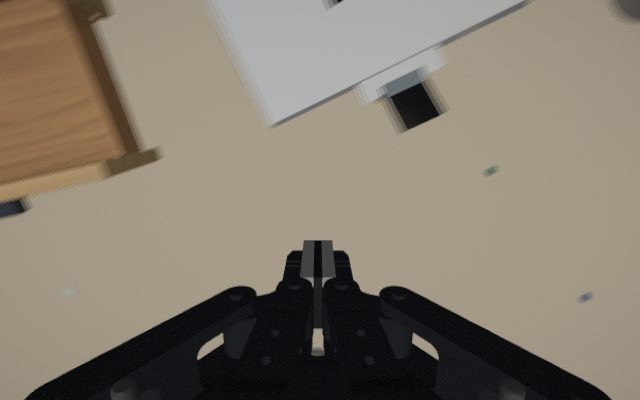

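The wrist view shows the cover's near corner at (272,125), the drawer on the left, and clip a's black tab at about (415,107).

```bash
python3 - <<'E'
from h import *
W=np.load("w1.npy");I=cv2.imread("pics/w1.png")
m=(I.max(2)<50);m[:70]=0;m[140:]=0;m[:,:370]=0;m[:,460:]=0
P=W[m];print(len(P),np.nanmean(P,0),np.nanmin(P,0),np.nanmax(P,0))
t=.197;c=np.array([.501,-.191]);Rt=np.array([[np.cos(t),-np.sin(t)],[np.sin(t),np.cos(t)]])
L=(P[:,:2]-c)@Rt;print("in tub frame",np.nanpercentile(L,[3,50,97],axis=0),np.nanpercentile(P[:,2],[3,97]))
E
```

```text
1253 [ 0.40362241 -0.21231995  0.06624211] [ 0.38371088 -0.25497919 -0.00142065] [ 0.42144024 -0.19528079  0.07727602]
in tub frame [[-0.1140925  -0.01554415]
 [-0.09973886 -0.00181934]
 [-0.08485564  0.01232676]] [0.05693819 0.07583518]
```

Emit:
{"method": "send_rows", "body": {
  "commands": [
    {"grip": 0, "x": 0, "y": 1.4, "z": 2.14, "rx": -0.66, "ry": 0, "rz": 0},
    {"grip": 0, "x": 0, "y": 1.1, "z": 2.3, "rx": -0.66, "ry": 0, "rz": 0},
    {"grip": 0, "x": 0, "y": 0.9, "z": 2.4, "rx": -0.66, "ry": 0, "rz": 0},
    {"grip": 0, "x": 0, "y": 0.6, "z": 2.5, "rx": -0.66, "ry": 0, "rz": 0},
    {"grip": 0, "x": 0, "y": 0, "z": 0, "rx": 0, "ry": 0, "rz": 0}
  ]
}}

```text
t: 2.38
tcp_pos: [0.3885, -0.2061, 0.2013]
tcp_rot: [0.548, 0.447, 0.548, -0.447]
contact_force: [-1.0, 1.0, -0.5]
finger_gap: -0.001
```

```bash
python3 - <<'E'
from h import *
c=cap("wrist");save(c,"w2.png");np.save("w2.npy",cloud(c))
print(manip.read_state()["tcp_pos"],go([.389,-.213,.09],1.768))
E
```

```text
[ 0.38829353 -0.2054128   0.20141147] {'x': np.float64(11.14), 'y': np.float64(-0.07), 'z': np.float64(0.76), 'jaw_yaw': np.float64(-1.369), 'rx(turn after shift)': np.float64(0.02)}
```

Emit:
{"method": "send_rows", "body": {
  "commands": [
    {"grip": 0, "x": 5.5, "y": 0, "z": 0.76, "rx": 0, "ry": 0, "rz": 0},
    {"grip": 0, "x": 5.5, "y": 0, "z": 0, "rx": 0, "ry": 0, "rz": 0},
    {"grip": 0, "x": 1.5, "y": 0, "z": 0, "rx": 0, "ry": 0, "rz": 0},
    {"grip": 0, "x": 1, "y": 0, "z": 0, "rx": 0, "ry": 0, "rz": 0},
    {"grip": 0, "x": 1, "y": 0, "z": 0, "rx": 0, "ry": 0, "rz": 0},
    {"grip": 0, "x": 1, "y": 0, "z": 0, "rx": 0, "ry": 0, "rz": 0},
    {"grip": 0, "x": 0.7, "y": 0, "z": 0, "rx": 0, "ry": 0, "rz": 0},
    {"grip": 0, "x": 0, "y": 0, "z": 0, "rx": 0, "ry": 0, "rz": 0}
  ]
}}

```text
t: 3.42
tcp_pos: [0.3901, -0.2129, 0.0401]
tcp_rot: [0.549, 0.446, 0.548, -0.447]
contact_force: [0.3, -0.3, 4.0]
finger_gap: 0.002
```

Emit:
{"method": "send_rows", "body": {
  "commands": [
    {"grip": 0, "x": -5.5, "y": 0, "z": 0, "rx": 0, "ry": 0, "rz": 0},
    {"grip": 0, "x": -5.5, "y": 0, "z": 0, "rx": 0, "ry": 0, "rz": 0},
    {"grip": 0, "x": -4, "y": 0, "z": 0, "rx": 0, "ry": 0, "rz": 0},
    {"grip": 0, "x": 0, "y": 0, "z": 0, "rx": 0, "ry": 0, "rz": 0}
  ]
}}

```text
t: 3.92
tcp_pos: [0.3926, -0.2132, 0.1934]
tcp_rot: [0.551, 0.448, 0.546, -0.445]
contact_force: [0.5, -1.1, -0.0]
finger_gap: 0.0
```

```bash
python3 - <<'E'
from h import *
c=cap("wrist");save(c,"w3.png");W=cloud(c);np.save("w3.npy",W)
t=.197;o=np.array([.501,-.191]);Rt=np.array([[np.cos(t),-np.sin(t)],[np.sin(t),np.cos(t)]])
I=c["frame"];L=(W[...,:2]-o)@Rt
m=(I.max(2)<60)&(L[...,0]<-.07)&(L[...,0]>-.16)&(abs(L[...,1])<.03)&(W[...,2]<.09)
print(m.sum(),np.nanpercentile(W[...,2][m],[5,50,95]),np.nanpercentile(L[...,0][m],[5,50,95]))
print(manip.read_state()["tcp_pos"],go([.613,-.169,.19],1.768))
E
```

```text
1532 [0.05805689 0.06710857 0.07562967] [-0.11369216 -0.1001184  -0.0856414 ]
[ 0.39128131 -0.21258433  0.19113698] {'x': np.float64(0.2), 'y': np.float64(22.59), 'z': np.float64(0.22), 'jaw_yaw': np.float64(-1.367), 'rx(turn after shift)': np.float64(0.04)}
```

View pics/w3.png

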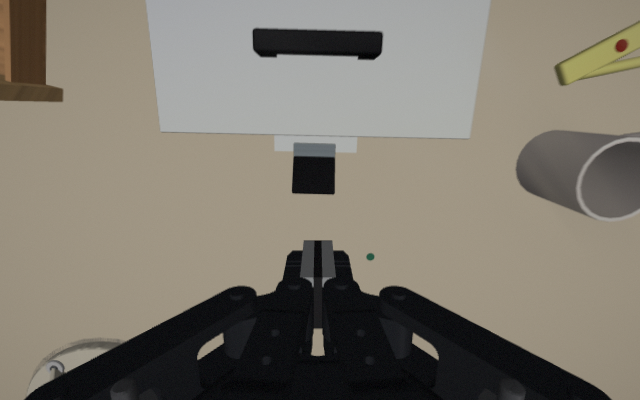

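Clip a's tab at (314,168) is still closed, having sprung back. I'll press deeper and slightly farther out.

Emit:
{"method": "send_rows", "body": {
  "commands": [
    {"grip": 0, "x": 5.5, "y": -0.2, "z": 0.1, "rx": 0, "ry": 0, "rz": 0},
    {"grip": 0, "x": 5.5, "y": -0.2, "z": 0, "rx": 0, "ry": 0, "rz": 0},
    {"grip": 0, "x": 1, "y": 0, "z": 0, "rx": 0, "ry": 0, "rz": 0},
    {"grip": 0, "x": 1, "y": 0, "z": 0, "rx": 0, "ry": 0, "rz": 0},
    {"grip": 0, "x": 1, "y": 0, "z": 0, "rx": 0, "ry": 0, "rz": 0},
    {"grip": 0, "x": 1, "y": 0, "z": 0, "rx": 0, "ry": 0, "rz": 0},
    {"grip": 0, "x": 0.5, "y": 0, "z": 0, "rx": 0, "ry": 0, "rz": 0},
    {"grip": 0, "x": 0.3, "y": 0, "z": 0, "rx": 0, "ry": 0, "rz": 0},
    {"grip": 0, "x": 0, "y": 0, "z": 0, "rx": 0, "ry": 0, "rz": 0}
  ]
}}

```text
t: 5.1
tcp_pos: [0.3871, -0.2146, 0.0321]
tcp_rot: [0.549, 0.447, 0.548, -0.446]
contact_force: [1.2, -0.6, 1.8]
finger_gap: 0.001
```

```bash
python3 - <<'E'
from h import *
s=manip.read_state();print(s["tcp_pos"],s["contact_force"])
c=cap("wrist");save(c,"w4.png");W=cloud(c)
t=.197;o=np.array([.501,-.191]);Rt=np.array([[np.cos(t),-np.sin(t)],[np.sin(t),np.cos(t)]])
print("tcp local",(s["tcp_pos"][:2]-o)@Rt)
E
```

```text
[ 0.38705886 -0.21455051  0.0321478 ] [ 1.20979208 -0.63130821  1.83623001]
tcp local [-0.11634681 -0.0007935 ]
```

View pics/w4.png

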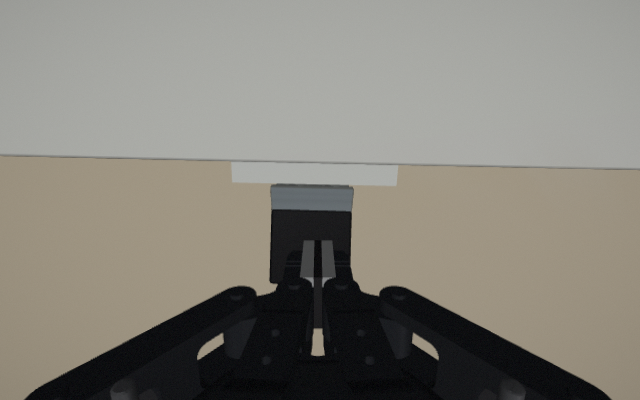

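The tab now lies well out, past the flange (hook bar at (312,197)). I'll lift and check.

Emit:
{"method": "send_rows", "body": {
  "commands": [
    {"grip": 0, "x": -5.5, "y": 0, "z": 0, "rx": 0, "ry": 0, "rz": 0},
    {"grip": 0, "x": -5.5, "y": 0, "z": 0, "rx": 0, "ry": 0, "rz": 0},
    {"grip": 0, "x": -5, "y": 0, "z": 0, "rx": 0, "ry": 0, "rz": 0},
    {"grip": 0, "x": 0, "y": 0, "z": 0, "rx": 0, "ry": 0, "rz": 0}
  ]
}}

```text
t: 5.65
tcp_pos: [0.389, -0.2151, 0.1961]
tcp_rot: [0.551, 0.448, 0.545, -0.445]
contact_force: [-0.0, 0.1, 0.2]
finger_gap: 0.002
```

```bash
cat >> h.py <<'E'
T=.197;O=np.array([.501,-.191]);RT=np.array([[np.cos(T),-np.sin(T)],[np.sin(T),np.cos(T)]])
def clip(cam,sg):
    c=cap(cam);W=cloud(c);I=c["frame"];L=(W[...,:2]-O)@RT
    m=(I.max(2)<60)&(sg*L[...,0]>.07)&(sg*L[...,0]<.16)&(abs(L[...,1])<.03)&(W[...,2]<.09)
    print("clip",sg,m.sum(),np.nanpercentile(W[...,2][m],[5,50,95]),np.nanpercentile(L[...,0][m],[5,50,95]))
    return c,W
E
python3 - <<'E'
from h import *
clip("wrist",-1)
print(manip.read_state()["tcp_pos"],go([.501+.116*.981,-.191+.116*.196,.19],1.768))
E
```

```text
clip -1 1500 [0.05807897 0.06724954 0.07557003] [-0.11396654 -0.10003993 -0.08595014]
[ 0.38753925 -0.2143662   0.19341542] {'x': np.float64(0.44), 'y': np.float64(23.19), 'z': np.float64(0.09), 'jaw_yaw': np.float64(-1.367), 'rx(turn after shift)': np.float64(0.04)}
```

Emit:
{"method": "send_rows", "body": {
  "commands": [
    {"grip": 0, "x": 5.5, "y": 0.4, "z": 0, "rx": 0, "ry": 0, "rz": 0},
    {"grip": 0, "x": 5.5, "y": 0, "z": 0, "rx": 0, "ry": 0, "rz": 0},
    {"grip": 0, "x": 1, "y": 0, "z": 0, "rx": 0, "ry": 0, "rz": 0},
    {"grip": 0, "x": 1, "y": 0, "z": 0, "rx": 0, "ry": 0, "rz": 0},
    {"grip": 0, "x": 1, "y": 0, "z": 0, "rx": 0, "ry": 0, "rz": 0},
    {"grip": 0, "x": 0, "y": 0, "z": 0, "rx": 0, "ry": 0, "rz": 0}
  ]
}}

```text
t: 6.45
tcp_pos: [0.3906, -0.2137, 0.0522]
tcp_rot: [0.548, 0.447, 0.548, -0.446]
contact_force: [-0.6, -0.2, 0.0]
finger_gap: 0.0
```

```bash
cat > cc.py <<'E'
from h import *
s=manip.read_state();print(s["tcp_pos"],s["contact_force"],"local",(s["tcp_pos"][:2]-O)@RT)
c=cap("wrist");W=cloud(c);L=(W[...,:2]-O)@RT
m=(abs(abs(L[...,1])-.0165)<.0035)&(L[...,0]<-.06)&(L[...,0]>-.16)&(W[...,2]>.01)&(W[...,2]<.09)
x=L[...,0][m];z=W[...,2][m]
for a in np.arange(-.16,-.06,.006):
    k=(x>=a)&(x<a+.006)
    if k.sum()>3: print(round(a+.003,3),k.sum(),np.median(z[k]).round(3),c["frame"][m][k].mean().round())
E
python3 cc.py
```

```text
[ 0.39055141 -0.21366329  0.05215862] [-0.56538795 -0.24050491  0.02294963] local [-0.11274815 -0.00060703]
-0.115 62 0.075 21.0
-0.109 274 0.073 22.0
-0.103 284 0.069 21.0
-0.097 276 0.065 20.0
-0.091 263 0.061 19.0
-0.085 261 0.058 43.0
-0.079 269 0.056 115.0
-0.073 324 0.055 131.0
-0.067 4 0.051 164.0
```

Emit:
{"method": "send_rows", "body": {
  "commands": [
    {"grip": 0, "x": 1, "y": 0, "z": 0, "rx": 0, "ry": 0, "rz": 0},
    {"grip": 0, "x": 0, "y": 0, "z": 0, "rx": 0, "ry": 0, "rz": 0}
  ]
}}

```text
t: 6.75
tcp_pos: [0.3882, -0.2146, 0.0423]
tcp_rot: [0.548, 0.445, 0.549, -0.448]
contact_force: [-7.3, -1.9, 11.5]
finger_gap: 0.003
```

```bash
python3 cc.py
```

```text
[ 0.38824267 -0.21458097  0.0423204 ] [-7.28071723 -1.94174891 11.48199568] local [-0.11519186 -0.00105508]
-0.121 43 0.071 24.0
-0.115 162 0.069 28.0
-0.109 294 0.066 26.0
-0.103 297 0.063 25.0
-0.097 277 0.06 24.0
-0.091 274 0.057 25.0
-0.085 251 0.055 98.0
-0.079 292 0.055 115.0
-0.073 361 0.05 158.0
```

```bash
python3 - <<'E'
from h import *
c=cap("side");np.save("s2.npy",cloud(c))
b=c["frame"][200:300,260:380,::-1]
cv2.imwrite("pics/s2.png",cv2.resize(b,(720,600),interpolation=cv2.INTER_CUBIC))
E
```

```text
(no output)
```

View pics/s2.png

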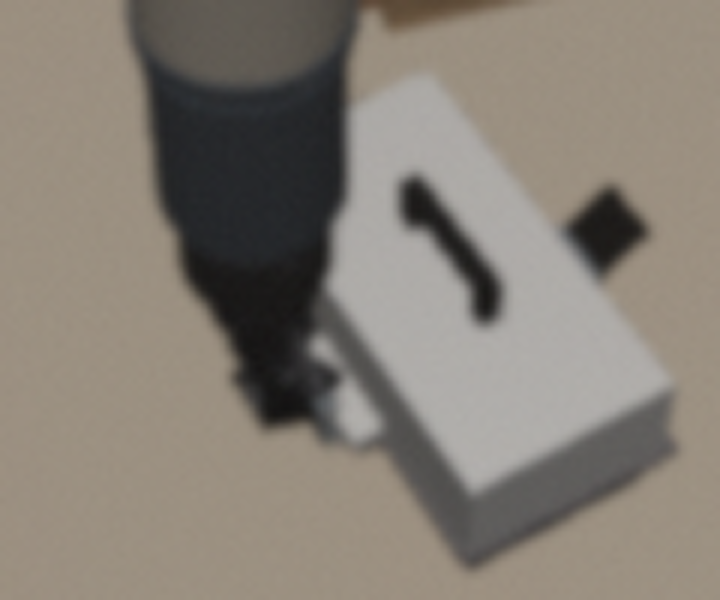

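The finger looks to be over the outer end of the tab at (290,390), but the blur makes that unclear. I'll measure where the fingertip really is from wrist depth.

```bash
python3 - <<'E'
from h import *
c=cap("wrist");W=cloud(c);M=rot();p=manip.read_state()["tcp_pos"]
Q=(W-p)@M*1000
print("in tool frame mm (x fwd,y,z), depth")
for v in range(232,345,8): print(v,[ (u,Q[v,u].round(0).tolist(),int(c["frame"][v,u].mean())) for u in (309,318,327,345)])
E
```

```text
in tool frame mm (x fwd,y,z), depth
232 [(309, [-20.0, 12.0, -5.0], 25), (318, [-20.0, 12.0, -0.0], 23), (327, [-20.0, 12.0, 4.0], 24), (345, [-19.0, 11.0, 13.0], 26)]
240 [(309, [-33.0, 13.0, -4.0], 51), (318, [-33.0, 13.0, -0.0], 13), (327, [-33.0, 13.0, 4.0], 52), (345, [-21.0, 8.0, 13.0], 24)]
248 [(309, [-42.0, 13.0, -4.0], 71), (318, [-41.0, 13.0, -0.0], 11), (327, [nan, nan, nan], 70), (345, [-24.0, 5.0, 13.0], 22)]
256 [(309, [-50.0, 13.0, -4.0], 71), (318, [-49.0, 13.0, -0.0], 9), (327, [-51.0, 14.0, 3.0], 71), (345, [-41.0, 9.0, 12.0], 17)]
264 [(309, [-56.0, 13.0, -4.0], 71), (318, [-56.0, 13.0, -0.0], 14), (327, [-58.0, 14.0, 3.0], 70), (345, [-49.0, 9.0, 11.0], 15)]
272 [(309, [-62.0, 13.0, -4.0], 70), (318, [-63.0, 13.0, -0.0], 14), (327, [-63.0, 13.0, 3.0], 71), (345, [-55.0, 9.0, 11.0], 13)]
280 [(309, [-70.0, 14.0, -3.0], 101), (318, [-66.0, 12.0, -0.0], 31), (327, [-70.0, 14.0, 3.0], 43), (345, [-73.0, 16.0, 9.0], 16)]
288 [(309, [-75.0, 14.0, -3.0], 10), (318, [-66.0, 8.0, -0.0], 32), (327, [-75.0, 14.0, 3.0], 12), (345, [-75.0, 14.0, 9.0], 27)]
296 [(309, [-81.0, 
[... 198 characters left out ...]
 3.0], 13), (345, [-84.0, 14.0, 8.0], 14)]
312 [(309, [-77.0, 6.0, -3.0], 17), (318, [-65.0, -2.0, -0.0], 30), (327, [-84.0, 11.0, 3.0], 13), (345, [-95.0, 19.0, 7.0], 11)]
320 [(309, [-77.0, 3.0, -3.0], 23), (318, [-67.0, -5.0, -0.0], 31), (327, [-77.0, 3.0, 3.0], 24), (345, [-99.0, 19.0, 7.0], 16)]
328 [(309, [-76.0, -1.0, -3.0], 22), (318, [-66.0, -9.0, -0.0], 86), (327, [-78.0, 0.0, 3.0], 20), (345, [-101.0, 18.0, 7.0], 15)]
336 [(309, [-76.0, -4.0, -3.0], 21), (318, [44.0, -102.0, -0.0], 146), (327, [-77.0, -4.0, 3.0], 24), (345, [-104.0, 18.0, 6.0], 13)]
344 [(309, [-78.0, -6.0, -3.0], 13), (318, [44.0, -111.0, -0.0], 145), (327, [-79.0, -5.0, 3.0], 13), (345, [-106.0, 18.0, 6.0], 15)]
```

The closed fingers' front face ends about 26 to 33 mm behind the TCP. That fits first contact at TCP z≈0.047 against a tab at 0.073. So I have to press correspondingly lower, checking force as I go.

Emit:
{"method": "send_rows", "body": {
  "commands": [
    {"grip": 0, "x": 0.5, "y": 0, "z": 0, "rx": 0, "ry": 0, "rz": 0},
    {"grip": 0, "x": 0.5, "y": 0, "z": 0, "rx": 0, "ry": 0, "rz": 0},
    {"grip": 0, "x": 0.5, "y": 0, "z": 0, "rx": 0, "ry": 0, "rz": 0},
    {"grip": 0, "x": 0, "y": 0, "z": 0, "rx": 0, "ry": 0, "rz": 0}
  ]
}}

```text
t: 7.4
tcp_pos: [0.3898, -0.2134, 0.0262]
tcp_rot: [0.548, 0.446, 0.549, -0.447]
contact_force: [-0.6, -0.2, -0.2]
finger_gap: -0.003
```

```bash
python3 cc.py; python3 - <<'E'
from h import *
c=cap("wrist");save(c,"w5.png")
E
```

```text
[ 0.38984811 -0.21335101  0.02616989] [-0.58436465 -0.18232542 -0.20794662] local [-0.11337673 -0.00016314]
-0.121 64 0.055 20.0
-0.115 117 0.054 23.0
-0.109 222 0.052 22.0
-0.103 335 0.052 23.0
-0.097 266 0.05 44.0
-0.091 242 0.051 102.0
-0.085 377 0.052 94.0
-0.079 257 0.05 167.0
-0.073 219 0.05 166.0
```

View pics/w5.png

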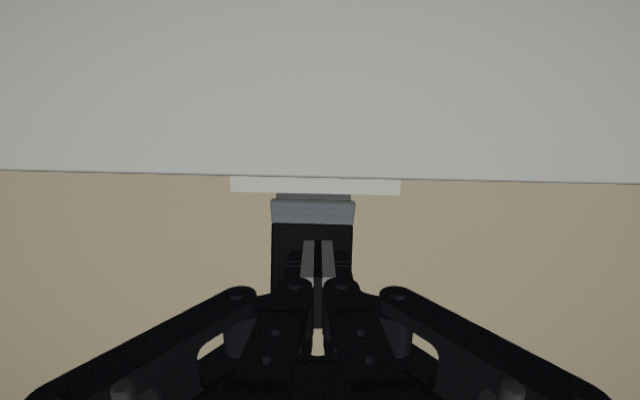

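The hook is clear of the flange and the tab is nearly level. I'll keep pressing.

Emit:
{"method": "send_rows", "body": {
  "commands": [
    {"grip": 0, "x": 0.5, "y": 0, "z": 0, "rx": 0, "ry": 0, "rz": 0},
    {"grip": 0, "x": 0.5, "y": 0, "z": 0, "rx": 0, "ry": 0, "rz": 0},
    {"grip": 0, "x": 0, "y": 0, "z": 0, "rx": 0, "ry": 0, "rz": 0}
  ]
}}

```text
t: 7.88
tcp_pos: [0.3898, -0.2135, 0.0163]
tcp_rot: [0.548, 0.446, 0.549, -0.447]
contact_force: [-0.7, -0.3, -0.3]
finger_gap: 0.002
```

```bash
python3 cc.py
```

```text
[ 0.38977956 -0.21349868  0.01630959] [-0.65186369 -0.32932009 -0.28342172] local [-0.11347286 -0.00029453]
-0.133 4 0.019 12.0
-0.127 21 0.021 12.0
-0.121 44 0.024 14.0
-0.115 141 0.027 14.0
-0.109 145 0.029 26.0
-0.103 408 0.057 59.0
-0.097 376 0.026 96.0
-0.091 215 0.022 102.0
-0.079 289 0.05 165.0
-0.073 144 0.05 159.0
```

Clip a is open: the tab lies at z≈0.02–0.03 and stays there. Next is clip b.

Emit:
{"method": "send_rows", "body": {
  "commands": [
    {"grip": 0, "x": -5.8, "y": 0, "z": 0, "rx": 0, "ry": 0, "rz": 0},
    {"grip": 0, "x": -5.8, "y": 0, "z": 0, "rx": 0, "ry": 0, "rz": 0},
    {"grip": 0, "x": -5.8, "y": 0, "z": 0, "rx": 0, "ry": 0, "rz": 0},
    {"grip": 0, "x": 0, "y": 5.6, "z": 0, "rx": 0, "ry": 0, "rz": 0},
    {"grip": 0, "x": 0, "y": 5.6, "z": 0, "rx": 0, "ry": 0, "rz": 0},
    {"grip": 0, "x": 0, "y": 5.6, "z": 0, "rx": 0, "ry": 0, "rz": 0},
    {"grip": 0, "x": 0, "y": 5.9, "z": 0, "rx": 0, "ry": 0, "rz": 0},
    {"grip": 0, "x": 0, "y": 0, "z": 0, "rx": 0, "ry": 0, "rz": 0},
    {"grip": 0, "x": 0, "y": 0, "z": 0, "rx": 0, "ry": 0, "rz": 0}
  ]
}}

```text
t: 9.05
tcp_pos: [0.6124, -0.1677, 0.1905]
tcp_rot: [0.548, 0.446, 0.549, -0.447]
contact_force: [-0.4, 0.3, -0.3]
finger_gap: 0.0
```

```bash
sed -i 's/L\[...,0\]<-.06)&(L\[...,0\]>-.16)/SG*L[...,0]>.06)\&(SG*L[...,0]<.16)/; s/^for a in.*/for a in np.arange(.06,.16,.006):/; s/^x=L\[...,0\]/x=SG*L[...,0]/; 1a SG=1' cc.py; python3 cc.py
python3 -c "
from h import *
print(go([.612,-.169,.016],1.768)); clip('side',-1)"
```

```text
[ 0.6123697  -0.16770695  0.19051215] [-0.37645863  0.26542452 -0.32098075] local [0.11377471 0.00104433]
0.063 239 0.071 103.0
0.069 76 0.05 180.0
0.075 77 0.05 179.0
0.081 49 0.056 121.0
0.087 73 0.056 112.0
0.093 67 0.057 58.0
0.099 60 0.061 17.0
0.105 69 0.064 15.0
0.111 69 0.068 14.0
0.117 73 0.072 14.0
0.123 72 0.075 33.0
{'x': np.float64(17.54), 'y': np.float64(-0.03), 'z': np.float64(0.1), 'jaw_yaw': np.float64(-1.367), 'rx(turn after shift)': np.float64(0.04)}
clip -1 92 [0.01691876 0.0242999  0.03145891] [-0.13835334 -0.12461416 -0.11146587]
```

Emit:
{"method": "send_rows", "body": {
  "commands": [
    {"grip": 0, "x": 5.5, "y": 0.2, "z": 0, "rx": 0, "ry": 0, "rz": 0},
    {"grip": 0, "x": 5.5, "y": 0.2, "z": 0, "rx": 0, "ry": 0, "rz": 0},
    {"grip": 0, "x": 2.5, "y": 0, "z": 0, "rx": 0, "ry": 0, "rz": 0},
    {"grip": 0, "x": 0.7, "y": 0, "z": 0, "rx": 0, "ry": 0, "rz": 0},
    {"grip": 0, "x": 0.7, "y": 0, "z": 0, "rx": 0, "ry": 0, "rz": 0},
    {"grip": 0, "x": 0.7, "y": 0, "z": 0, "rx": 0, "ry": 0, "rz": 0},
    {"grip": 0, "x": 0.7, "y": 0, "z": 0, "rx": 0, "ry": 0, "rz": 0},
    {"grip": 0, "x": 0.7, "y": 0, "z": 0, "rx": 0, "ry": 0, "rz": 0},
    {"grip": 0, "x": 0.7, "y": 0, "z": 0, "rx": 0, "ry": 0, "rz": 0},
    {"grip": 0, "x": 0, "y": 0, "z": 0, "rx": 0, "ry": 0, "rz": 0}
  ]
}}

```text
t: 10.4
tcp_pos: [0.6154, -0.1669, 0.0128]
tcp_rot: [0.547, 0.446, 0.549, -0.447]
contact_force: [0.3, 0.2, 1.0]
finger_gap: 0.001
```

```bash
python3 cc.py
```

```text
[ 0.6153807  -0.1668629   0.01276952] [0.270166   0.18332996 1.03988085] local [0.11689268 0.00128271]
0.093 8 0.018 98.0
0.105 10 0.038 107.0
0.111 169 0.037 104.0
0.117 257 0.03 55.0
0.123 492 0.028 27.0
0.129 602 0.056 28.0
0.135 269 0.021 27.0
0.141 268 0.019 27.0
0.147 240 0.016 28.0
```

Both clips are open. I'll lift, open the gripper and check the handle and wrist joint before turning.

Emit:
{"method": "send_rows", "body": {
  "commands": [
    {"grip": 0, "x": -5.8, "y": 0, "z": 0, "rx": 0, "ry": 0, "rz": 0},
    {"grip": 0, "x": -5.8, "y": 0, "z": 0, "rx": 0, "ry": 0, "rz": 0},
    {"grip": 8, "x": -5.8, "y": 0, "z": 0, "rx": 0, "ry": 0, "rz": 0},
    {"grip": 8, "x": -5.8, "y": -3, "z": 0, "rx": 0, "ry": 0, "rz": 0},
    {"grip": 8, "x": -2, "y": -5, "z": 0, "rx": 0, "ry": 0, "rz": 0},
    {"grip": 8, "x": 0, "y": -3.5, "z": 0, "rx": 0, "ry": 0, "rz": 0},
    {"grip": 8, "x": 0, "y": 0, "z": 0, "rx": 0, "ry": 0, "rz": 0}
  ]
}}

```text
t: 11.32
tcp_pos: [0.5035, -0.1905, 0.2653]
tcp_rot: [0.549, 0.447, 0.547, -0.446]
contact_force: [0.5, -0.9, -0.2]
finger_gap: 0.941
```

```bash
python3 - <<'E'
from h import *
s=manip.read_state();print(s["q"].round(2),s["tcp_pos"])
for n in ["side","scene"]: clip(n,1);clip(n,-1)
def rect(W,z0,z1,nm):
    L=(W[...,:2]-O)@RT
    m=(W[...,2]>z0)&(W[...,2]<z1)&(abs(L[...,0])<.09)&(abs(L[...,1])<.14)
    Q=W[m]; r=cv2.minAreaRect(Q[:,:2].astype(np.float32)*1000);print(nm,len(Q),np.round(r[0],1),np.round(r[1],1),round(r[2],1),Q[:,2].mean().round(4))
for n in ["side","scene"]:
    W=cloud(cap(n)); rect(W,.127,.145,n+" handle"); rect(W,.1,.113,n+" top")
E
```

```text
[-0.07  0.22  0.22  0.   -1.57  1.84] [ 0.5035241  -0.1904833   0.26528526]
clip 1 44 [0.01602115 0.02165377 0.02829836] [0.11801682 0.13010198 0.14138391]
clip -1 94 [0.01644601 0.02405989 0.03229864] [-0.13813665 -0.1247251  -0.11065405]
clip 1 102 [0.01619562 0.0221542  0.0311389 ] [0.11741788 0.13084685 0.14591715]
clip -1 0 nan nan
side handle 122 [ 499.2 -191.9] [15.8 84.8] 11.2 0.1365
side top 2353 [ 499.8 -190.3] [127.7 247.5] 11.0 0.106
scene handle 121 [ 502.6 -192. ] [21.1 82.1] 9.6 0.1365
scene top 1630 [ 503.  -191.2] [131.2 246.9] 11.1 0.1075
  return np.nanmean(a, axis, out=out, keepdims=keepdims)
```

Emit:
{"method": "send_rows", "body": {
  "commands": [
    {"grip": 5, "x": 0, "y": 0, "z": 0, "rx": 1, "ry": 0, "rz": 0},
    {"grip": 5, "x": 0, "y": 0, "z": 0, "rx": 1, "ry": 0, "rz": 0},
    {"grip": 5, "x": 0, "y": 0, "z": 0, "rx": 1, "ry": 0, "rz": 0},
    {"grip": 5, "x": 0, "y": 0, "z": 0, "rx": 1, "ry": 0, "rz": 0},
    {"grip": 5, "x": 0, "y": 0, "z": 0, "rx": 1, "ry": 0, "rz": 0},
    {"grip": 5, "x": 0, "y": 0, "z": 0, "rx": 1, "ry": 0, "rz": 0},
    {"grip": 5, "x": 0, "y": 0, "z": 0, "rx": 1, "ry": 0, "rz": 0},
    {"grip": 5, "x": 0, "y": 0, "z": 0, "rx": 1, "ry": 0, "rz": 0},
    {"grip": 5, "x": 0, "y": 0, "z": 0, "rx": 1, "ry": 0, "rz": 0},
    {"grip": 5, "x": 0, "y": 0, "z": 0, "rx": 0, "ry": 0, "rz": 0}
  ]
}}

```text
t: 12.88
tcp_pos: [0.5055, -0.1897, 0.2628]
tcp_rot: [-0.073, -0.703, -0.073, 0.704]
contact_force: [0.7, 0.3, 0.0]
finger_gap: 0.582
```

```bash
cat > f.py <<'E'
from h import *
def fingers(c,W,s):
    Q=(W-s["tcp_pos"])@rot(s)*1000
    I=c["frame"].max(2)
    m=(abs(Q[...,1])<25)&(abs(Q[...,2])<65)&(Q[...,0]>-75)&(Q[...,0]<15)&(W[...,2]>s["tcp_pos"][2]-.01)
    P=Q[m]
    for a in range(-75,15,8):
        k=(P[:,0]>=a)&(P[:,0]<a+8)
        if k.sum()>3: print("fx",a+4,k.sum(),"y",np.percentile(P[k,1],[2,98]).round(0),"z-",np.round(np.percentile(P[k&(P[:,2]<0),2],[2,98]) if (k&(P[:,2]<0)).any() else 0),"z+",np.round(np.percentile(P[k&(P[:,2]>0),2],[2,98]) if (k&(P[:,2]>0)).any() else 0))
E
python3 - <<'E'
from f import *
s=manip.read_state();c=cap("wrist");W=cloud(c)
fingers(c,W,s)
L=(W[...,:2]-O)@RT
for nm,a,b in [("handle",.125,.145),("top",.1,.113)]:
    m=(W[...,2]>a)&(W[...,2]<b)&(abs(L[...,0])<.09)&(abs(L[...,1])<.14)
    Q=W[m]; r=cv2.minAreaRect(Q[:,:2].astype(np.float32)*1000);print(nm,len(Q),np.round(r[0],1),np.round(r[1],1),round(r[2],1),np.median(Q[:,2]).round(4))
print(s["tcp_pos"],s["finger_gap"],go([.502,-.191,.114],.194))
E
```

```text
fx -71 1193 y [-9. 13.] z- [-44. -27.] z+ [23. 41.]
fx -63 999 y [-11.  11.] z- [-40. -27.] z+ [23. 36.]
fx -55 955 y [-10.  11.] z- [-40. -27.] z+ [23. 36.]
fx -47 808 y [-10.  11.] z- [-40. -27.] z+ [23. 36.]
fx -39 570 y [-10.  11.] z- [-39. -27.] z+ [23. 35.]
fx -31 91 y [-9.  9.] z- [-27. -27.] z+ [23. 23.]
handle 1291 [ 503.3 -190.8] [14.  83.1] 10.4 0.1381
top 26779 [ 503.2 -190.1] [125.3 244.9] 10.5 0.1062
[ 0.50554329 -0.18969614  0.26282395] 0.5821394876907097 {'x': np.float64(14.89), 'y': np.float64(0.06), 'z': np.float64(0.35), 'jaw_yaw': np.float64(-2.934), 'rx(turn after shift)': np.float64(0.08)}
```

Measured fingertips end about 29 mm behind the reported TCP, consistent with the clip contacts, so I'm using that offset for the handle grasp (TCP z≈0.089).

Emit:
{"method": "send_rows", "body": {
  "commands": [
    {"grip": 5, "x": 5, "y": 0.06, "z": 0.4, "rx": 0.12, "ry": 0, "rz": 0},
    {"grip": 5, "x": 5, "y": 0, "z": 0, "rx": 0, "ry": 0, "rz": 0},
    {"grip": 5, "x": 3.5, "y": 0, "z": 0, "rx": 0, "ry": 0, "rz": 0},
    {"grip": 5, "x": 2, "y": 0, "z": 0, "rx": 0, "ry": 0, "rz": 0},
    {"grip": 5, "x": 1.2, "y": 0, "z": 0, "rx": 0, "ry": 0, "rz": 0},
    {"grip": 5, "x": 0.6, "y": 0, "z": 0, "rx": 0, "ry": 0, "rz": 0},
    {"grip": 5, "x": 0, "y": 0, "z": 0, "rx": 0, "ry": 0, "rz": 0}
  ]
}}

```text
t: 13.8
tcp_pos: [0.5016, -0.1913, 0.0907]
tcp_rot: [0.065, 0.704, 0.065, -0.704]
contact_force: [-0.6, -0.4, 0.4]
finger_gap: 0.584
```

Emit:
{"method": "send_rows", "body": {
  "commands": [
    {"grip": 0, "x": 0, "y": 0, "z": 0, "rx": 0, "ry": 0, "rz": 0},
    {"grip": 0, "x": 0, "y": 0, "z": 0, "rx": 0, "ry": 0, "rz": 0},
    {"grip": 0, "x": 0, "y": 0, "z": 0, "rx": 0, "ry": 0, "rz": 0},
    {"grip": 0, "x": 0, "y": 0, "z": 0, "rx": 0, "ry": 0, "rz": 0},
    {"grip": 0, "x": 0, "y": 0, "z": 0, "rx": 0, "ry": 0, "rz": 0}
  ],
  "force": 60
}}

```text
t: 14.42
tcp_pos: [0.5018, -0.1914, 0.0912]
tcp_rot: [0.065, 0.705, 0.065, -0.704]
contact_force: [-1.1, 1.4, 5.3]
finger_gap: 0.147
```

```bash
python3 - <<'E'
from f import *
s=manip.read_state();print(s["tcp_pos"],s["finger_gap"],s["contact_force"],s["q"].round(2))
c=cap("wrist");save(c,"w6.png");fingers(c,cloud(c),s)
# where to set cover
y=-.043;Ry=np.array([[np.cos(y),-np.sin(y)],[np.sin(y),np.cos(y)]])
print(np.array([.6657,.194])+Ry@np.array([-.0,-.0]))
E
```

```text
[ 0.50176246 -0.19141038  0.09124726] 0.1473243828107739 [-1.10900615  1.36735715  5.27583408] [-0.07  0.29 -0.13  0.   -1.15  0.26]
fx -71 1231 y [-6. 13.] z- [-35. -10.] z+ [ 6. 31.]
fx -63 973 y [-11.  11.] z- [-15.  -8.] z+ [ 4. 11.]
fx -55 705 y [-8. 11.] z- [-21.  -8.] z+ [ 4. 18.]
fx -47 3744 y [-24.  24.] z- [-20.  -0.] z+ [ 0. 17.]
fx -39 378 y [ 6. 11.] z- [-21.  -9.] z+ [ 6. 18.]
fx -31 59 y [ 6. 11.] z- [-19.  -9.] z+ [ 6. 14.]
fx -15 14973 y [-23.  24.] z- [-63. -12.] z+ [ 9. 59.]
[0.6657 0.194 ]
```

View pics/w6.png

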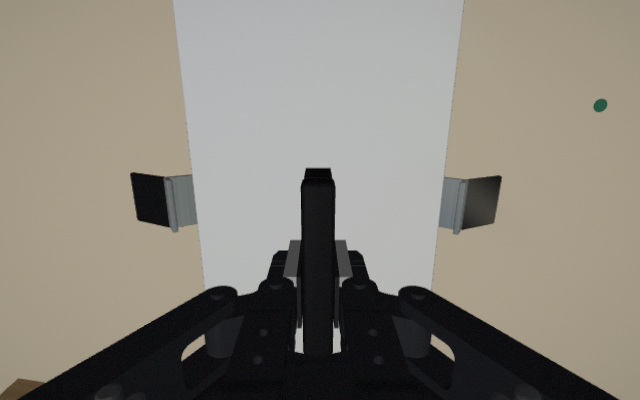

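Grip is good: gap about 12.5 mm on the 14 mm bar. Both clips are visibly open, at (165,200) and (470,205). Lifting.

Emit:
{"method": "send_rows", "body": {
  "commands": [
    {"grip": 0, "x": -1, "y": 0, "z": 0, "rx": 0, "ry": 0, "rz": 0},
    {"grip": 0, "x": -2, "y": 0, "z": 0, "rx": 0, "ry": 0, "rz": 0},
    {"grip": 0, "x": -3, "y": 0, "z": 0, "rx": 0, "ry": 0, "rz": 0},
    {"grip": 0, "x": -3, "y": 0, "z": 0, "rx": 0, "ry": 0, "rz": 0},
    {"grip": 0, "x": -3, "y": 0, "z": 0, "rx": 0, "ry": 0, "rz": 0},
    {"grip": 0, "x": -1.5, "y": 0, "z": 0, "rx": 0, "ry": 0, "rz": 0},
    {"grip": 0, "x": 0, "y": 0, "z": 0, "rx": 0, "ry": 0, "rz": 0}
  ]
}}

```text
t: 15.35
tcp_pos: [0.5016, -0.1911, 0.2256]
tcp_rot: [0.065, 0.705, 0.065, -0.704]
contact_force: [0.4, 0.3, -3.2]
finger_gap: 0.143
```

```bash
python3 - <<'E'
from h import *
s=manip.read_state();print(s["tcp_pos"],s["finger_gap"],s["contact_force"]);print(go([.676,.193,s["tcp_pos"][2]],-.043))
E
```

```text
[ 0.50162319 -0.19111275  0.22563768] 0.14276766567874438 [ 0.41068067  0.30189156 -3.19732946]
{'x': np.float64(0.03), 'y': np.float64(-34.6), 'z': np.float64(-24.14), 'jaw_yaw': np.float64(-2.959), 'rx(turn after shift)': np.float64(1.3)}
```

Lifted; the 3.2 N load matches the cover's weight.

Emit:
{"method": "send_rows", "body": {
  "commands": [
    {"grip": 0, "x": 0, "y": -3.46, "z": -2.41, "rx": 0, "ry": 0, "rz": 0},
    {"grip": 0, "x": 0, "y": -3.46, "z": -2.41, "rx": 0, "ry": 0, "rz": 0},
    {"grip": 0, "x": 0, "y": -3.46, "z": -2.41, "rx": 0, "ry": 0, "rz": 0},
    {"grip": 0, "x": 0, "y": -3.46, "z": -2.41, "rx": 0, "ry": 0, "rz": 0},
    {"grip": 0, "x": 0, "y": -3.46, "z": -2.41, "rx": 0, "ry": 0, "rz": 0},
    {"grip": 0, "x": 0, "y": -3.46, "z": -2.41, "rx": 0, "ry": 0, "rz": 0},
    {"grip": 0, "x": 0, "y": -3.46, "z": -2.41, "rx": 0, "ry": 0, "rz": 0},
    {"grip": 0, "x": 0, "y": -3.46, "z": -2.41, "rx": 0, "ry": 0, "rz": 0},
    {"grip": 0, "x": 0, "y": -3.46, "z": -2.41, "rx": 0, "ry": 0, "rz": 0},
    {"grip": 0, "x": 0, "y": -3.46, "z": -2.41, "rx": 0, "ry": 0, "rz": 0},
    {"grip": 0, "x": 0, "y": 0, "z": 0, "rx": 0.65, "ry": 0, "rz": 0},
    {"grip": 0, "x": 0, "y": 0, "z": 0, "rx": 0.65, "ry": 0, "rz": 0}
  ]
}}

```text
t: 16.85
tcp_pos: [0.6747, 0.1936, 0.222]
tcp_rot: [0.016, -0.705, 0.017, 0.709]
contact_force: [-0.1, -0.3, -2.5]
finger_gap: 0.15
```

```bash
python3 - <<'E'
from h import *
s=manip.read_state();print(s["tcp_pos"],s["finger_gap"],s["contact_force"],s["q"].round(2));print(go([.676,.193,.1665],-.043))
W=cloud(cap("side"));m=(W[...,2]>.06)&(W[...,2]<.11)&(W[...,0]>.4)&(W[...,0]<.6)&(W[...,1]>-.32)&(W[...,1]<-.08)
L=(W[m][:,:2]-O)@RT;print("bottle tops",m.sum())
z=W[m][:,2]>.085;print(np.histogram(L[z,1],bins=np.arange(-.12,.13,.01)),np.median(L[z,0]))
E
```

```text
[0.674719   0.19357981 0.22203459] 0.14977310542863898 [-0.09967275 -0.30165545 -2.46833546] [ 0.5   0.58  0.66 -0.   -1.65 -0.55]
{'x': np.float64(5.55), 'y': np.float64(0.04), 'z': np.float64(-0.16), 'jaw_yaw': np.float64(3.095), 'rx(turn after shift)': np.float64(-0.02)}
bottle tops 472
(array([ 0,  0,  0, 19, 28, 11,  0,  3, 23, 22,  9,  0,  0, 19, 25, 11,  0,
        0, 10, 18, 22,  3,  0,  0]), array([-1.20000000e-01, -1.10000000e-01, -1.00000000e-01, -9.00000000e-02,
       -8.00000000e-02, -7.00000000e-02, -6.00000000e-02, -5.00000000e-02,
       -4.00000000e-02, -3.00000000e-02, -2.00000000e-02, -1.00000000e-02,
       -5.55111512e-17,  1.00000000e-02,  2.00000000e-02,  3.00000000e-02,
        4.00000000e-02,  5.00000000e-02,  6.00000000e-02,  7.00000000e-02,
        8.00000000e-02,  9.00000000e-02,  1.00000000e-01,  1.10000000e-01,
        1.20000000e-01])) -0.008078520132018064
```

Four bottles are in the tub. Lowering the cover onto the unit.

Emit:
{"method": "send_rows", "body": {
  "commands": [
    {"grip": 0, "x": 2.5, "y": 0, "z": -0.16, "rx": 0, "ry": 0, "rz": 0},
    {"grip": 0, "x": 1.5, "y": 0, "z": 0, "rx": 0, "ry": 0, "rz": 0},
    {"grip": 0, "x": 0.7, "y": 0, "z": 0, "rx": 0, "ry": 0, "rz": 0},
    {"grip": 0, "x": 0.4, "y": 0, "z": 0, "rx": 0, "ry": 0, "rz": 0},
    {"grip": 0, "x": 0.2, "y": 0, "z": 0, "rx": 0, "ry": 0, "rz": 0},
    {"grip": 0, "x": 0.2, "y": 0, "z": 0, "rx": 0, "ry": 0, "rz": 0},
    {"grip": 0, "x": 0, "y": 0, "z": 0, "rx": 0, "ry": 0, "rz": 0}
  ]
}}

```text
t: 17.77
tcp_pos: [0.6769, 0.1928, 0.1705]
tcp_rot: [-0.016, 0.707, -0.015, -0.707]
contact_force: [-0.1, 0.4, -3.9]
finger_gap: 0.145
```

Emit:
{"method": "send_rows", "body": {
  "commands": [
    {"grip": 0, "x": 0.3, "y": 0, "z": 0, "rx": 0, "ry": 0, "rz": 0},
    {"grip": 0, "x": 0.2, "y": 0, "z": 0, "rx": 0, "ry": 0, "rz": 0},
    {"grip": 0, "x": 0, "y": 0, "z": 0, "rx": 0, "ry": 0, "rz": 0}
  ]
}}

```text
t: 18.15
tcp_pos: [0.677, 0.1928, 0.1663]
tcp_rot: [-0.016, 0.707, -0.015, -0.707]
contact_force: [-0.1, -0.2, 2.0]
finger_gap: 0.146
```

```bash
cat > look.py <<'E'
from h import *
import sys
# scene camera: cover top / handle on unit
W=cloud(cap("scene"))
def rect(z0,z1,nm,x0,x1,y0,y1):
    m=(W[...,2]>z0)&(W[...,2]<z1)&(W[...,0]>x0)&(W[...,0]<x1)&(W[...,1]>y0)&(W[...,1]<y1)
    Q=W[m]; r=cv2.minAreaRect(Q[:,:2].astype(np.float32)*1000);print(nm,len(Q),np.round(r[0],1),np.round(r[1],1),round(r[2],1),np.median(Q[:,2]).round(4))
rect(.172,.192,"covertop",.55,.8,.0,.36)
E
python3 look.py
```

```text
covertop 1629 [679.2 192.1] [252.6 132.1] 87.3 0.1831
```

Cover is resting on the unit top (top z 0.183). Releasing and moving to look into the tub.

Emit:
{"method": "send_rows", "body": {
  "commands": [
    {"grip": 5, "x": 0, "y": 0, "z": 0, "rx": 0, "ry": 0, "rz": 0},
    {"grip": 5, "x": 0, "y": 0, "z": 0, "rx": 0, "ry": 0, "rz": 0},
    {"grip": 5, "x": 0, "y": 0, "z": 0, "rx": 0, "ry": 0, "rz": 0},
    {"grip": 5, "x": -4, "y": 0, "z": 0, "rx": 0, "ry": 0, "rz": 0},
    {"grip": 5, "x": -5, "y": 0, "z": 0, "rx": 0, "ry": 0, "rz": 0},
    {"grip": 5, "x": -2, "y": 5, "z": 2.3, "rx": 0, "ry": 0, "rz": 0},
    {"grip": 5, "x": 0, "y": 5, "z": 2.3, "rx": 0, "ry": 0, "rz": 0},
    {"grip": 5, "x": 0, "y": 5, "z": 2.3, "rx": 0, "ry": 0, "rz": 0},
    {"grip": 5, "x": 0, "y": 5, "z": 2.3, "rx": 0, "ry": 0, "rz": 0},
    {"grip": 5, "x": 0, "y": 5, "z": 2.3, "rx": 0, "ry": 0, "rz": 0},
    {"grip": 5, "x": 0, "y": 5, "z": 2.3, "rx": 0, "ry": 0, "rz": 0},
    {"grip": 5, "x": 0, "y": 2, "z": 1.5, "rx": 0, "ry": 0, "rz": 0}
  ]
}}

```text
t: 19.7
tcp_pos: [0.5089, -0.1224, 0.276]
tcp_rot: [-0.016, 0.707, -0.016, -0.707]
contact_force: [0.3, -0.5, 0.1]
finger_gap: 0.587
```

```bash
cat > caps.py <<'E'
from h import *
W=cloud(cap("wrist"));s=manip.read_state();print("tcp",s["tcp_pos"].round(4),s["finger_gap"].round(3))
T2=np.array([.5035,-.1905])
L=(W[...,:2]-T2)@RT
m=(W[...,2]>.086)&(W[...,2]<.1)&(abs(L[...,0])<.055)&(abs(L[...,1])<.115)
P=W[m];k,l,st,ce=cv2.connectedComponentsWithStats(m.astype(np.uint8))
for i in range(1,k):
    if st[i,4]<60: continue
    Q=W[l==i];(c,r)=cv2.minEnclosingCircle(Q[:,:2].astype(np.float32)*1000)
    print("cap",np.round(c,1),"r",round(r,1),"n",len(Q),"z",np.median(Q[:,2]).round(4),"loc",((np.array(c)/1000-T2)@RT).round(3), go([c[0]/1000,c[1]/1000,.040]))
# rim of tub
m=(W[...,2]>.054)&(W[...,2]<.066)&(abs(L[...,0])<.07)&(abs(L[...,1])<.13)&~((abs(L[...,0])<.045)&(abs(L[...,1])<.105))
r=cv2.minAreaRect(W[m][:,:2].astype(np.float32)*1000);print("rim",m.sum(),np.round(r[0],1),np.round(r[1],1),r[2])
E
python3 caps.py
```

```text
Traceback (most recent call last):
  File "caps.py", line 2, in <module>
    W=cloud(cap("wrist"));s=manip.read_state();print("tcp",s["tcp_pos"].round(4),s["finger_gap"].round(3))
                                                                                 ^^^^^^^^^^^^^^^^^^^^^
AttributeError: 'float' object has no attribute 'round'
```

```bash
sed -i 's/,s\["finger_gap"\].round(3)//' caps.py; python3 caps.py
```

```text
tcp [ 0.509  -0.1218  0.2763]
cap [ 503.1 -266.7] r 14.1 n 716 z 0.0932 loc [-0.015 -0.075] {'x': np.float64(23.63), 'y': np.float64(14.5), 'z': np.float64(-0.04), 'jaw_yaw': np.float64(3.095)}
cap [ 510.  -216.6] r 13.8 n 585 z 0.0932 loc [ 0.001 -0.027] {'x': np.float64(23.63), 'y': np.float64(9.46), 'z': np.float64(-0.51), 'jaw_yaw': np.float64(3.095)}
cap [ 495.7 -165.9] r 13.9 n 529 z 0.0931 loc [-0.003  0.026] {'x': np.float64(23.63), 'y': np.float64(4.46), 'z': np.float64(1.16), 'jaw_yaw': np.float64(3.095)}
cap [ 477.9 -114.2] r 13.8 n 479 z 0.0931 loc [-0.01  0.08] {'x': np.float64(23.62), 'y': np.float64(-0.62), 'z': np.float64(3.18), 'jaw_yaw': np.float64(3.095)}
rim 2237 [ 504.9 -189.4] [108.1 228.4] 9.929265022277832
```

Emit:
{"method": "send_rows", "body": {
  "commands": [
    {"grip": 5, "x": 5.5, "y": -0.62, "z": 3.38, "rx": 0, "ry": 0, "rz": 0},
    {"grip": 5, "x": 5.5, "y": 0, "z": 0, "rx": 0, "ry": 0, "rz": 0},
    {"grip": 5, "x": 5, "y": 0, "z": 0, "rx": 0, "ry": 0, "rz": 0},
    {"grip": 5, "x": 4, "y": 0, "z": 0, "rx": 0, "ry": 0, "rz": 0},
    {"grip": 5, "x": 2.6, "y": 0, "z": 0, "rx": 0, "ry": 0, "rz": 0},
    {"grip": 5, "x": 1, "y": 0, "z": 0, "rx": 0, "ry": 0, "rz": 0},
    {"grip": 5, "x": 0, "y": 0, "z": 0, "rx": 0, "ry": 0, "rz": 0},
    {"grip": 2, "x": 0, "y": 0, "z": 0, "rx": 0, "ry": 0, "rz": 0},
    {"grip": 2, "x": 0, "y": 0, "z": 0, "rx": 0, "ry": 0, "rz": 0},
    {"grip": 2, "x": 0, "y": 0, "z": 0, "rx": 0, "ry": 0, "rz": 0},
    {"grip": 2, "x": 0, "y": 0, "z": 0, "rx": 0, "ry": 0, "rz": 0}
  ],
  "force": 40
}}

```text
t: 21.18
tcp_pos: [0.4788, -0.1129, 0.0426]
tcp_rot: [-0.015, 0.708, -0.015, -0.706]
contact_force: [-1.7, 1.4, 6.1]
finger_gap: 0.311
```

Emit:
{"method": "send_rows", "body": {
  "commands": [
    {"grip": 2, "x": -2, "y": 0, "z": 0, "rx": 0, "ry": 0, "rz": 0},
    {"grip": 2, "x": -5, "y": 0, "z": 0, "rx": 0, "ry": 0, "rz": 0},
    {"grip": 2, "x": -5, "y": 0, "z": 0, "rx": 0, "ry": 0, "rz": 0},
    {"grip": 2, "x": -3, "y": 0, "z": 0, "rx": 0, "ry": 0, "rz": 0},
    {"grip": 2, "x": 0, "y": 0, "z": 0, "rx": 0, "ry": 0, "rz": 0}
  ]
}}

```text
t: 21.8
tcp_pos: [0.479, -0.1128, 0.1936]
tcp_rot: [-0.016, 0.709, -0.015, -0.705]
contact_force: [-0.2, 0.3, -2.0]
finger_gap: 0.315
```

```bash
cat > pl.py <<'E'
from h import *
s=manip.read_state();print("tcp",s["tcp_pos"].round(4),"gap",round(s["finger_gap"]*85,1),s["contact_force"].round(1))
c=cap("wrist");save(c,"wl.png");W=cloud(c)
U=np.array([.486,.2012]);y=-.043;RU=np.array([[np.cos(y),-np.sin(y)],[np.sin(y),np.cos(y)]])
for i,yy in enumerate([-.09,-.03,.03,.09]):
    w=U+RU@np.array([.005,yy]);print(yy,w.round(3),go([w[0]-.002,w[1],.041]))
L=(W[...,:2]-U)@RU
m=(abs(L[...,0])<.12)&(abs(L[...,1])<.15)&(W[...,2]<.115)
for a,b,n in [(.098,.112,"front top"),(.008,.02,"floor")]:
    k=m&(W[...,2]>a)&(W[...,2]<b)
    if k.sum()>30: print(n,k.sum(),np.percentile(L[k],[2,50,98],axis=0).round(3).tolist(),np.median(W[k][:,2]).round(4))
E
python3 pl.py
```

```text
tcp [ 0.479  -0.1128  0.1936] gap 26.7 [-0.2  0.3 -2. ]
-0.09 [0.487 0.111] {'x': np.float64(15.08), 'y': np.float64(-22.36), 'z': np.float64(0.28), 'jaw_yaw': np.float64(3.097)}
-0.03 [0.49  0.171] {'x': np.float64(15.08), 'y': np.float64(-28.36), 'z': np.float64(0.28), 'jaw_yaw': np.float64(3.097)}
0.03 [0.492 0.231] {'x': np.float64(15.09), 'y': np.float64(-34.36), 'z': np.float64(0.29), 'jaw_yaw': np.float64(3.097)}
0.09 [0.495 0.291] {'x': np.float64(15.1), 'y': np.float64(-40.36), 'z': np.float64(0.3), 'jaw_yaw': np.float64(3.097)}
front top 31 [[0.107, -0.139], [0.109, -0.138], [0.112, -0.137]] 0.1076
floor 1291 [[-0.042, -0.125], [0.009, -0.083], [0.061, -0.068]] 0.0136
```

Emit:
{"method": "send_rows", "body": {
  "commands": [
    {"grip": 2, "x": 0, "y": -5.04, "z": 0.04, "rx": 0, "ry": 0, "rz": 0},
    {"grip": 2, "x": 0, "y": -5.04, "z": 0.04, "rx": 0, "ry": 0, "rz": 0},
    {"grip": 2, "x": 0, "y": -5.04, "z": 0.04, "rx": 0, "ry": 0, "rz": 0},
    {"grip": 2, "x": 0, "y": -5.04, "z": 0.04, "rx": 0, "ry": 0, "rz": 0},
    {"grip": 2, "x": 0, "y": -5.04, "z": 0.04, "rx": 0, "ry": 0, "rz": 0},
    {"grip": 2, "x": 0, "y": -5.04, "z": 0.04, "rx": 0, "ry": 0, "rz": 0},
    {"grip": 2, "x": 0, "y": -5.04, "z": 0.04, "rx": 0, "ry": 0, "rz": 0},
    {"grip": 2, "x": 0, "y": -5.04, "z": 0.04, "rx": 0, "ry": 0, "rz": 0},
    {"grip": 2, "x": 0, "y": 0, "z": 0, "rx": 0, "ry": 0, "rz": 0}
  ]
}}

```text
t: 22.98
tcp_pos: [0.4908, 0.2925, 0.188]
tcp_rot: [0.013, -0.705, 0.015, 0.708]
contact_force: [-0.3, -0.6, -1.7]
finger_gap: 0.31
```

```bash
python3 pl.py; python3 - <<'E'
import cv2
E
```

```text
tcp [0.4908 0.2925 0.188 ] gap 26.4 [-0.3 -0.6 -1.7]
-0.09 [0.487 0.111] {'x': np.float64(14.81), 'y': np.float64(17.95), 'z': np.float64(-0.22), 'jaw_yaw': np.float64(3.1)}
-0.03 [0.49  0.171] {'x': np.float64(14.8), 'y': np.float64(11.95), 'z': np.float64(-0.23), 'jaw_yaw': np.float64(3.1)}
0.03 [0.492 0.231] {'x': np.float64(14.78), 'y': np.float64(5.95), 'z': np.float64(-0.23), 'jaw_yaw': np.float64(3.1)}
0.09 [0.495 0.291] {'x': np.float64(14.76), 'y': np.float64(-0.05), 'z': np.float64(-0.24), 'jaw_yaw': np.float64(3.1)}
front top 5097 [[-0.068, -0.046], [-0.06, 0.032], [0.081, 0.136]] 0.1041
floor 31911 [[-0.052, -0.07], [0.03, 0.01], [0.109, 0.115]] 0.0133
```

View pics/wl.png

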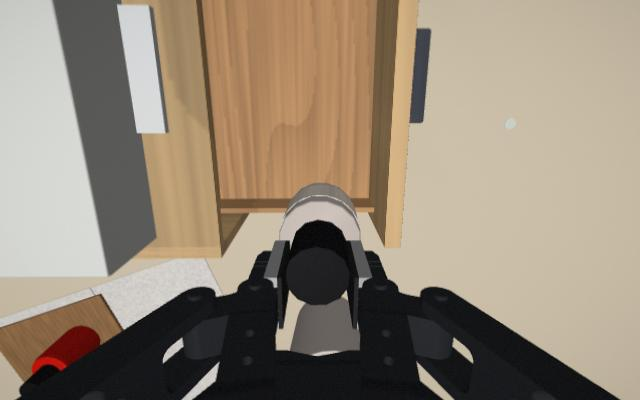

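The bottle (cap at (320,265)) hangs over the drawer's left end, inside its side walls. The bucket is beyond and clear at (325,330). Lowering.

Emit:
{"method": "send_rows", "body": {
  "commands": [
    {"grip": 2, "x": 5, "y": 0, "z": -0.24, "rx": 0, "ry": 0, "rz": 0},
    {"grip": 2, "x": 5, "y": 0, "z": 0, "rx": 0, "ry": 0, "rz": 0},
    {"grip": 2, "x": 2.5, "y": 0, "z": 0, "rx": 0, "ry": 0, "rz": 0},
    {"grip": 2, "x": 1, "y": 0, "z": 0, "rx": 0, "ry": 0, "rz": 0},
    {"grip": 2, "x": 0.5, "y": 0, "z": 0, "rx": 0, "ry": 0, "rz": 0},
    {"grip": 2, "x": 0.3, "y": 0, "z": 0, "rx": 0, "ry": 0, "rz": 0},
    {"grip": 2, "x": 0, "y": 0, "z": 0, "rx": 0, "ry": 0, "rz": 0}
  ]
}}

```text
t: 23.9
tcp_pos: [0.495, 0.2903, 0.0491]
tcp_rot: [-0.016, 0.707, -0.015, -0.707]
contact_force: [-0.4, -0.6, -0.7]
finger_gap: 0.312
```

Emit:
{"method": "send_rows", "body": {
  "commands": [
    {"grip": 2, "x": 0.3, "y": 0, "z": 0, "rx": 0, "ry": 0, "rz": 0},
    {"grip": 2, "x": 0.2, "y": 0, "z": 0, "rx": 0, "ry": 0, "rz": 0},
    {"grip": 2, "x": 0, "y": 0, "z": 0, "rx": 0, "ry": 0, "rz": 0}
  ]
}}

```text
t: 24.28
tcp_pos: [0.4945, 0.2899, 0.0432]
tcp_rot: [0.015, -0.707, 0.016, 0.707]
contact_force: [-0.2, -0.4, -1.9]
finger_gap: 0.313
```

Emit:
{"method": "send_rows", "body": {
  "commands": [
    {"grip": 2, "x": 0.15, "y": 0, "z": 0, "rx": 0, "ry": 0, "rz": 0},
    {"grip": 2, "x": 0, "y": 0, "z": 0, "rx": 0, "ry": 0, "rz": 0},
    {"grip": 5, "x": 0, "y": 0, "z": 0, "rx": 0, "ry": 0, "rz": 0},
    {"grip": 5, "x": 0, "y": 0, "z": 0, "rx": 0, "ry": 0, "rz": 0},
    {"grip": 5, "x": 0, "y": 0, "z": 0, "rx": 0, "ry": 0, "rz": 0},
    {"grip": 5, "x": -3, "y": 0, "z": 0, "rx": 0, "ry": 0, "rz": 0},
    {"grip": 5, "x": -5.5, "y": 0, "z": 0, "rx": 0, "ry": 0, "rz": 0},
    {"grip": 5, "x": -5.5, "y": 0, "z": 0, "rx": 0, "ry": 0, "rz": 0},
    {"grip": 5, "x": -2, "y": 5, "z": 0, "rx": 0, "ry": 0, "rz": 0},
    {"grip": 5, "x": -2, "y": 5.5, "z": 0, "rx": 0, "ry": 0, "rz": 0},
    {"grip": 5, "x": -2, "y": 5.5, "z": 0, "rx": 0, "ry": 0, "rz": 0},
    {"grip": 5, "x": 0, "y": 5.5, "z": 0, "rx": 0, "ry": 0, "rz": 0}
  ]
}}

```text
t: 25.78
tcp_pos: [0.4857, 0.0738, 0.2438]
tcp_rot: [-0.016, 0.708, -0.015, -0.706]
contact_force: [0.6, -0.7, 0.2]
finger_gap: 0.587
```

```bash
cat > dr.py <<'E'
from h import *
U=np.array([.486,.2012]);y=-.043;RU=np.array([[np.cos(y),-np.sin(y)],[np.sin(y),np.cos(y)]])
for n in ("side","scene"):
    W=cloud(cap(n));L=(W[...,:2]-U)@RU
    m=((L[...,0]>-.05)&(L[...,0]<.075)&(abs(L[...,1])<.118)&(W[...,2]>.075)&(W[...,2]<.11)).astype(np.uint8)
    k,l,st,_=cv2.connectedComponentsWithStats(m)
    for i in range(1,k):
        if st[i,4]>8: Q=l==i;print(n,"drawer obj",st[i,4],np.median(L[Q],0).round(3),"ztop",np.percentile(W[Q][:,2],95).round(3))
E
python3 dr.py
```

```text
side drawer obj 44 [-0.001  0.08 ] ztop 0.096
scene drawer obj 33 [0.006 0.082] ztop 0.098
```

Emit:
{"method": "send_rows", "body": {
  "commands": [
    {"grip": 5, "x": 0, "y": 5.5, "z": 0, "rx": 0, "ry": 0, "rz": 0},
    {"grip": 5, "x": 0, "y": 5.5, "z": 0, "rx": 0, "ry": 0, "rz": 0},
    {"grip": 5, "x": 0, "y": 5.5, "z": 0, "rx": 0, "ry": 0, "rz": 0},
    {"grip": 5, "x": 0, "y": 3, "z": 0, "rx": 0, "ry": 0, "rz": 0},
    {"grip": 5, "x": 0, "y": 0, "z": 0, "rx": 0, "ry": 0, "rz": 0}
  ]
}}

```text
t: 26.5
tcp_pos: [0.4764, -0.1211, 0.2416]
tcp_rot: [0.017, -0.707, 0.017, 0.707]
contact_force: [-0.2, 0.3, -0.0]
finger_gap: 0.587
```

```bash
python3 caps.py
```

```text
tcp [ 0.4765 -0.12    0.2416]
cap [ 502.6 -266.6] r 14.2 n 898 z 0.0931 loc [-0.016 -0.074] {'x': np.float64(20.15), 'y': np.float64(14.53), 'z': np.float64(-3.29), 'jaw_yaw': np.float64(3.096)}
cap [ 509.8 -216.4] r 13.9 n 742 z 0.0932 loc [ 0.001 -0.027] {'x': np.float64(20.15), 'y': np.float64(9.48), 'z': np.float64(-3.77), 'jaw_yaw': np.float64(3.096)}
cap [ 495.5 -165.9] r 13.8 n 641 z 0.0932 loc [-0.003  0.026] {'x': np.float64(20.16), 'y': np.float64(4.5), 'z': np.float64(-2.12), 'jaw_yaw': np.float64(3.096)}
rim 2386 [ 505.2 -189.1] [108.7 227.8] 10.024771690368652
```

Emit:
{"method": "send_rows", "body": {
  "commands": [
    {"grip": 5, "x": 3, "y": 4.5, "z": -1.92, "rx": 0, "ry": 0, "rz": 0},
    {"grip": 5, "x": 5.5, "y": 0, "z": 0, "rx": 0, "ry": 0, "rz": 0},
    {"grip": 5, "x": 5.5, "y": 0, "z": 0, "rx": 0, "ry": 0, "rz": 0},
    {"grip": 5, "x": 3.5, "y": 0, "z": 0, "rx": 0, "ry": 0, "rz": 0},
    {"grip": 5, "x": 2.3, "y": 0, "z": 0, "rx": 0, "ry": 0, "rz": 0},
    {"grip": 5, "x": 0, "y": 0, "z": 0, "rx": 0, "ry": 0, "rz": 0},
    {"grip": 2, "x": 0, "y": 0, "z": 0, "rx": 0, "ry": 0, "rz": 0},
    {"grip": 2, "x": 0, "y": 0, "z": 0, "rx": 0, "ry": 0, "rz": 0},
    {"grip": 2, "x": 0, "y": 0, "z": 0, "rx": 0, "ry": 0, "rz": 0},
    {"grip": 2, "x": 0, "y": 0, "z": 0, "rx": 0, "ry": 0, "rz": 0}
  ]
}}

```text
t: 27.8
tcp_pos: [0.495, -0.1655, 0.0454]
tcp_rot: [-0.015, 0.708, -0.016, -0.706]
contact_force: [-0.7, 2.6, 7.1]
finger_gap: 0.314
```

Emit:
{"method": "send_rows", "body": {
  "commands": [
    {"grip": 2, "x": -2, "y": 0, "z": 0, "rx": 0, "ry": 0, "rz": 0},
    {"grip": 2, "x": -5, "y": 0, "z": 0, "rx": 0, "ry": 0, "rz": 0},
    {"grip": 2, "x": -5, "y": 0, "z": 0, "rx": 0, "ry": 0, "rz": 0},
    {"grip": 2, "x": -3, "y": -4.4, "z": 0.24, "rx": 0, "ry": 0, "rz": 0},
    {"grip": 2, "x": 0, "y": -5, "z": 0.26, "rx": 0, "ry": 0, "rz": 0},
    {"grip": 2, "x": 0, "y": -5, "z": 0.27, "rx": 0, "ry": 0, "rz": 0},
    {"grip": 2, "x": 0, "y": -5, "z": 0.27, "rx": 0, "ry": 0, "rz": 0},
    {"grip": 2, "x": 0, "y": -5, "z": 0.27, "rx": 0, "ry": 0, "rz": 0},
    {"grip": 2, "x": 0, "y": -5, "z": 0.27, "rx": 0, "ry": 0, "rz": 0},
    {"grip": 2, "x": 0, "y": -5, "z": 0.27, "rx": 0, "ry": 0, "rz": 0},
    {"grip": 2, "x": 0, "y": -5.2, "z": 0.3, "rx": 0, "ry": 0, "rz": 0},
    {"grip": 2, "x": 0, "y": 0, "z": 0, "rx": 0, "ry": 0, "rz": 0}
  ]
}}

```text
t: 29.3
tcp_pos: [0.489, 0.234, 0.1929]
tcp_rot: [0.014, -0.706, 0.014, 0.707]
contact_force: [0.2, 0.1, -0.6]
finger_gap: 0.305
```

```bash
python3 pl.py|head -5; python3 dr.py
```

```text
tcp [0.489  0.234  0.1929] gap 25.9 [ 0.2  0.1 -0.6]
-0.09 [0.487 0.111] {'x': np.float64(15.23), 'y': np.float64(12.13), 'z': np.float64(-0.12), 'jaw_yaw': np.float64(3.1)}
-0.03 [0.49  0.171] {'x': np.float64(15.23), 'y': np.float64(6.13), 'z': np.float64(-0.12), 'jaw_yaw': np.float64(3.1)}
0.03 [0.492 0.231] {'x': np.float64(15.22), 'y': np.float64(0.13), 'z': np.float64(-0.13), 'jaw_yaw': np.float64(3.1)}
0.09 [0.495 0.291] {'x': np.float64(15.22), 'y': np.float64(-5.87), 'z': np.float64(-0.14), 'jaw_yaw': np.float64(3.1)}
side drawer obj 38 [-0.001  0.079] ztop 0.096
scene drawer obj 33 [0.004 0.082] ztop 0.097
```

Emit:
{"method": "send_rows", "body": {
  "commands": [
    {"grip": 2, "x": 5, "y": 0.4, "z": -0.13, "rx": 0, "ry": 0, "rz": 0},
    {"grip": 2, "x": 5, "y": 0, "z": 0, "rx": 0, "ry": 0, "rz": 0},
    {"grip": 2, "x": 2.5, "y": 0, "z": 0, "rx": 0, "ry": 0, "rz": 0},
    {"grip": 2, "x": 1.2, "y": 0, "z": 0, "rx": 0, "ry": 0, "rz": 0},
    {"grip": 2, "x": 0.7, "y": 0, "z": 0, "rx": 0, "ry": 0, "rz": 0},
    {"grip": 2, "x": 0.4, "y": 0, "z": 0, "rx": 0, "ry": 0, "rz": 0},
    {"grip": 2, "x": 0.3, "y": 0, "z": 0, "rx": 0, "ry": 0, "rz": 0},
    {"grip": 2, "x": 0, "y": 0, "z": 0, "rx": 0, "ry": 0, "rz": 0},
    {"grip": 2, "x": 0, "y": 0, "z": 0, "rx": 0, "ry": 0, "rz": 0}
  ]
}}

```text
t: 30.58
tcp_pos: [0.493, 0.2277, 0.0453]
tcp_rot: [-0.016, 0.709, -0.015, -0.705]
contact_force: [0.2, -1.5, 5.0]
finger_gap: 0.311
```

Contact with the floor; releasing.

Emit:
{"method": "send_rows", "body": {
  "commands": [
    {"grip": 5, "x": 0, "y": 0, "z": 0, "rx": 0, "ry": 0, "rz": 0},
    {"grip": 5, "x": 0, "y": 0, "z": 0, "rx": 0, "ry": 0, "rz": 0},
    {"grip": 5, "x": 0, "y": 0, "z": 0, "rx": 0, "ry": 0, "rz": 0},
    {"grip": 5, "x": -3, "y": 0, "z": 0, "rx": 0, "ry": 0, "rz": 0},
    {"grip": 5, "x": -5.5, "y": 0, "z": 0, "rx": 0, "ry": 0, "rz": 0},
    {"grip": 5, "x": -5.5, "y": 0, "z": 0, "rx": 0, "ry": 0, "rz": 0},
    {"grip": 5, "x": -3, "y": 4.5, "z": -0.2, "rx": 0, "ry": 0, "rz": 0},
    {"grip": 5, "x": -3, "y": 4.5, "z": -0.2, "rx": 0, "ry": 0, "rz": 0},
    {"grip": 5, "x": 0, "y": 5.5, "z": -0.2, "rx": 0, "ry": 0, "rz": 0},
    {"grip": 5, "x": 0, "y": 5.5, "z": -0.2, "rx": 0, "ry": 0, "rz": 0},
    {"grip": 5, "x": 0, "y": 5.5, "z": -0.2, "rx": 0, "ry": 0, "rz": 0},
    {"grip": 5, "x": 0, "y": 5.5, "z": -0.2, "rx": 0, "ry": 0, "rz": 0}
  ]
}}

```text
t: 32.08
tcp_pos: [0.4889, -0.0847, 0.243]
tcp_rot: [-0.015, 0.707, -0.015, -0.707]
contact_force: [1.2, -0.0, -0.5]
finger_gap: 0.589
```

Emit:
{"method": "send_rows", "body": {
  "commands": [
    {"grip": 5, "x": 0, "y": 5, "z": -0.2, "rx": 0, "ry": 0, "rz": 0},
    {"grip": 5, "x": 0, "y": 0, "z": 0, "rx": 0, "ry": 0, "rz": 0}
  ]
}}

```text
t: 32.33
tcp_pos: [0.4885, -0.1359, 0.2425]
tcp_rot: [0.017, -0.707, 0.017, 0.707]
contact_force: [0.5, 0.8, 0.6]
finger_gap: 0.586
```

```bash
python3 dr.py; python3 caps.py
```

```text
side drawer obj 46 [0.003 0.081] ztop 0.095
side drawer obj 50 [0.003 0.019] ztop 0.096
scene drawer obj 31 [0.007 0.084] ztop 0.098
scene drawer obj 29 [0.008 0.021] ztop 0.098
tcp [ 0.489  -0.1327  0.2428]
cap [ 503.  -266.8] r 14.1 n 848 z 0.0932 loc [-0.015 -0.075] {'x': np.float64(20.27), 'y': np.float64(13.34), 'z': np.float64(-1.98), 'jaw_yaw': np.float64(3.098)}
cap [ 509.8 -216.7] r 14.0 n 705 z 0.0932 loc [ 0.001 -0.027] {'x': np.float64(20.27), 'y': np.float64(8.3), 'z': np.float64(-2.44), 'jaw_yaw': np.float64(3.098)}
rim 2713 [ 505.  -189.7] [108.4 228.9] 10.173415184020996
```

Emit:
{"method": "send_rows", "body": {
  "commands": [
    {"grip": 5, "x": 2, "y": 5, "z": -1.24, "rx": 0, "ry": 0, "rz": 0},
    {"grip": 5, "x": 4, "y": 3.3, "z": -1, "rx": 0, "ry": 0, "rz": 0},
    {"grip": 5, "x": 5.5, "y": 0, "z": 0, "rx": 0, "ry": 0, "rz": 0},
    {"grip": 5, "x": 4.5, "y": 0, "z": 0, "rx": 0, "ry": 0, "rz": 0},
    {"grip": 5, "x": 3, "y": 0, "z": 0, "rx": 0, "ry": 0, "rz": 0},
    {"grip": 5, "x": 1, "y": 0, "z": 0, "rx": 0, "ry": 0, "rz": 0},
    {"grip": 5, "x": 0, "y": 0, "z": 0, "rx": 0, "ry": 0, "rz": 0},
    {"grip": 2, "x": 0, "y": 0, "z": 0, "rx": 0, "ry": 0, "rz": 0},
    {"grip": 2, "x": 0, "y": 0, "z": 0, "rx": 0, "ry": 0, "rz": 0},
    {"grip": 2, "x": 0, "y": 0, "z": 0, "rx": 0, "ry": 0, "rz": 0},
    {"grip": 2, "x": 0, "y": 0, "z": 0, "rx": 0, "ry": 0, "rz": 0}
  ]
}}

```text
t: 33.85
tcp_pos: [0.509, -0.2173, 0.0446]
tcp_rot: [-0.015, 0.708, -0.016, -0.706]
contact_force: [-1.8, 0.3, 6.3]
finger_gap: 0.312
```

Emit:
{"method": "send_rows", "body": {
  "commands": [
    {"grip": 2, "x": -2, "y": 0, "z": 0, "rx": 0, "ry": 0, "rz": 0},
    {"grip": 2, "x": -5, "y": 0, "z": 0, "rx": 0, "ry": 0, "rz": 0},
    {"grip": 2, "x": -5, "y": 0, "z": 0, "rx": 0, "ry": 0, "rz": 0},
    {"grip": 2, "x": -3, "y": -3.4, "z": 0.37, "rx": 0, "ry": 0, "rz": 0},
    {"grip": 2, "x": 0, "y": -5, "z": 0.5, "rx": 0, "ry": 0, "rz": 0},
    {"grip": 2, "x": 0, "y": -5, "z": 0.5, "rx": 0, "ry": 0, "rz": 0},
    {"grip": 2, "x": 0, "y": -5, "z": 0.5, "rx": 0, "ry": 0, "rz": 0},
    {"grip": 2, "x": 0, "y": -5, "z": 0.5, "rx": 0, "ry": 0, "rz": 0},
    {"grip": 2, "x": 0, "y": -5, "z": 0.5, "rx": 0, "ry": 0, "rz": 0},
    {"grip": 2, "x": 0, "y": -5, "z": 0.5, "rx": 0, "ry": 0, "rz": 0},
    {"grip": 2, "x": 0, "y": -4.8, "z": 0.4, "rx": 0, "ry": 0, "rz": 0},
    {"grip": 2, "x": 0, "y": 0, "z": 0, "rx": 0, "ry": 0, "rz": 0}
  ]
}}

```text
t: 35.35
tcp_pos: [0.4863, 0.169, 0.1924]
tcp_rot: [0.014, -0.707, 0.014, 0.707]
contact_force: [0.3, -0.6, -1.6]
finger_gap: 0.309
```

```bash
python3 pl.py|head -5; python3 dr.py
```

```text
tcp [0.4863 0.169  0.1924] gap 26.3 [ 0.3 -0.6 -1.6]
-0.09 [0.487 0.111] {'x': np.float64(15.16), 'y': np.float64(5.64), 'z': np.float64(-0.11), 'jaw_yaw': np.float64(3.1)}
-0.03 [0.49  0.171] {'x': np.float64(15.16), 'y': np.float64(-0.36), 'z': np.float64(-0.12), 'jaw_yaw': np.float64(3.1)}
0.03 [0.492 0.231] {'x': np.float64(15.16), 'y': np.float64(-6.36), 'z': np.float64(-0.13), 'jaw_yaw': np.float64(3.1)}
0.09 [0.495 0.291] {'x': np.float64(15.16), 'y': np.float64(-12.36), 'z': np.float64(-0.14), 'jaw_yaw': np.float64(3.1)}
side drawer obj 21 [-0.003  0.082] ztop 0.095
side drawer obj 33 [0.    0.017] ztop 0.094
scene drawer obj 31 [0.006 0.084] ztop 0.098
scene drawer obj 29 [0.007 0.021] ztop 0.098
```

Emit:
{"method": "send_rows", "body": {
  "commands": [
    {"grip": 2, "x": 5, "y": 0.3, "z": -0.12, "rx": 0, "ry": 0, "rz": 0},
    {"grip": 2, "x": 5, "y": 0, "z": 0, "rx": 0, "ry": 0, "rz": 0},
    {"grip": 2, "x": 2.5, "y": 0, "z": 0, "rx": 0, "ry": 0, "rz": 0},
    {"grip": 2, "x": 1.2, "y": 0, "z": 0, "rx": 0, "ry": 0, "rz": 0},
    {"grip": 2, "x": 0.7, "y": 0, "z": 0, "rx": 0, "ry": 0, "rz": 0},
    {"grip": 2, "x": 0.4, "y": 0, "z": 0, "rx": 0, "ry": 0, "rz": 0},
    {"grip": 2, "x": 0.2, "y": 0, "z": 0, "rx": 0, "ry": 0, "rz": 0},
    {"grip": 2, "x": 0, "y": 0, "z": 0, "rx": 0, "ry": 0, "rz": 0},
    {"grip": 2, "x": 0, "y": 0, "z": 0, "rx": 0, "ry": 0, "rz": 0}
  ]
}}

```text
t: 36.62
tcp_pos: [0.4895, 0.1636, 0.0446]
tcp_rot: [-0.016, 0.708, -0.015, -0.706]
contact_force: [0.9, -0.1, 5.4]
finger_gap: 0.307
```

Emit:
{"method": "send_rows", "body": {
  "commands": [
    {"grip": 5, "x": 0, "y": 0, "z": 0, "rx": 0, "ry": 0, "rz": 0},
    {"grip": 5, "x": 0, "y": 0, "z": 0, "rx": 0, "ry": 0, "rz": 0},
    {"grip": 5, "x": 0, "y": 0, "z": 0, "rx": 0, "ry": 0, "rz": 0},
    {"grip": 5, "x": -3, "y": 0, "z": 0, "rx": 0, "ry": 0, "rz": 0},
    {"grip": 5, "x": -5.5, "y": 0, "z": 0, "rx": 0, "ry": 0, "rz": 0},
    {"grip": 5, "x": -5.5, "y": 0, "z": 0, "rx": 0, "ry": 0, "rz": 0},
    {"grip": 5, "x": -3, "y": 4.5, "z": -0.2, "rx": 0, "ry": 0, "rz": 0},
    {"grip": 5, "x": -3, "y": 4.5, "z": -0.4, "rx": 0, "ry": 0, "rz": 0},
    {"grip": 5, "x": 0, "y": 5.5, "z": -0.5, "rx": 0, "ry": 0, "rz": 0},
    {"grip": 5, "x": 0, "y": 5.5, "z": -0.5, "rx": 0, "ry": 0, "rz": 0},
    {"grip": 5, "x": 0, "y": 5.5, "z": -0.5, "rx": 0, "ry": 0, "rz": 0},
    {"grip": 5, "x": 0, "y": 5.5, "z": -0.5, "rx": 0, "ry": 0, "rz": 0}
  ]
}}

```text
t: 38.12
tcp_pos: [0.5001, -0.1493, 0.2428]
tcp_rot: [-0.015, 0.707, -0.015, -0.707]
contact_force: [1.0, 0.4, -0.6]
finger_gap: 0.585
```

Emit:
{"method": "send_rows", "body": {
  "commands": [
    {"grip": 5, "x": 0, "y": 4, "z": -0.4, "rx": 0, "ry": 0, "rz": 0},
    {"grip": 5, "x": 0, "y": 3, "z": -0.2, "rx": 0, "ry": 0, "rz": 0},
    {"grip": 5, "x": 0, "y": 0, "z": 0, "rx": 0, "ry": 0, "rz": 0}
  ]
}}

```text
t: 38.5
tcp_pos: [0.5029, -0.2195, 0.2422]
tcp_rot: [0.017, -0.706, 0.017, 0.707]
contact_force: [0.9, 0.4, -0.4]
finger_gap: 0.584
```

```bash
python3 dr.py; python3 caps.py
```

```text
side drawer obj 46 [0.003 0.08 ] ztop 0.096
side drawer obj 49 [0.004 0.018] ztop 0.096
side drawer obj 50 [ 0.002 -0.044] ztop 0.095
scene drawer obj 30 [0.006 0.082] ztop 0.098
scene drawer obj 29 [0.005 0.022] ztop 0.099
scene drawer obj 34 [ 0.004 -0.041] ztop 0.099
tcp [ 0.5033 -0.2173  0.2428]
cap [ 503.  -267.2] r 13.8 n 640 z 0.0931 loc [-0.016 -0.075] {'x': np.float64(20.28), 'y': np.float64(4.99), 'z': np.float64(-0.19), 'jaw_yaw': np.float64(3.098)}
rim 2260 [ 505.  -189.2] [108.3 228.2] 10.00783634185791
```

Emit:
{"method": "send_rows", "body": {
  "commands": [
    {"grip": 5, "x": 2, "y": 4.95, "z": 0, "rx": 0, "ry": 0, "rz": 0},
    {"grip": 5, "x": 4, "y": 0, "z": 0, "rx": 0, "ry": 0, "rz": 0},
    {"grip": 5, "x": 5.5, "y": 0, "z": 0, "rx": 0, "ry": 0, "rz": 0},
    {"grip": 5, "x": 4.5, "y": 0, "z": 0, "rx": 0, "ry": 0, "rz": 0},
    {"grip": 5, "x": 3, "y": 0, "z": 0, "rx": 0, "ry": 0, "rz": 0},
    {"grip": 5, "x": 1, "y": 0, "z": 0, "rx": 0, "ry": 0, "rz": 0},
    {"grip": 5, "x": 0, "y": 0, "z": 0, "rx": 0, "ry": 0, "rz": 0},
    {"grip": 2, "x": 0, "y": 0, "z": 0, "rx": 0, "ry": 0, "rz": 0},
    {"grip": 2, "x": 0, "y": 0, "z": 0, "rx": 0, "ry": 0, "rz": 0},
    {"grip": 2, "x": 0, "y": 0, "z": 0, "rx": 0, "ry": 0, "rz": 0},
    {"grip": 2, "x": 0, "y": 0, "z": 0, "rx": 0, "ry": 0, "rz": 0}
  ]
}}

```text
t: 40.02
tcp_pos: [0.5022, -0.2678, 0.0447]
tcp_rot: [-0.015, 0.708, -0.016, -0.706]
contact_force: [-1.1, 1.4, 5.7]
finger_gap: 0.306
```

Emit:
{"method": "send_rows", "body": {
  "commands": [
    {"grip": 2, "x": -2, "y": 0, "z": 0, "rx": 0, "ry": 0, "rz": 0},
    {"grip": 2, "x": -5, "y": 0, "z": 0, "rx": 0, "ry": 0, "rz": 0},
    {"grip": 2, "x": -5, "y": 0, "z": 0, "rx": 0, "ry": 0, "rz": 0},
    {"grip": 2, "x": -3, "y": -3.2, "z": 0.3, "rx": 0, "ry": 0, "rz": 0},
    {"grip": 2, "x": 0, "y": -5, "z": 0.42, "rx": 0, "ry": 0, "rz": 0},
    {"grip": 2, "x": 0, "y": -5, "z": 0.42, "rx": 0, "ry": 0, "rz": 0},
    {"grip": 2, "x": 0, "y": -5, "z": 0.42, "rx": 0, "ry": 0, "rz": 0},
    {"grip": 2, "x": 0, "y": -5, "z": 0.42, "rx": 0, "ry": 0, "rz": 0},
    {"grip": 2, "x": 0, "y": -5, "z": 0.42, "rx": 0, "ry": 0, "rz": 0},
    {"grip": 2, "x": 0, "y": -5, "z": 0.42, "rx": 0, "ry": 0, "rz": 0},
    {"grip": 2, "x": 0, "y": -4.8, "z": 0.4, "rx": 0, "ry": 0, "rz": 0},
    {"grip": 2, "x": 0, "y": 0, "z": 0, "rx": 0, "ry": 0, "rz": 0}
  ]
}}

```text
t: 41.52
tcp_pos: [0.4852, 0.1164, 0.1928]
tcp_rot: [0.014, -0.707, 0.014, 0.707]
contact_force: [-0.3, -0.1, -0.5]
finger_gap: 0.312
```

```bash
python3 pl.py|head -2; python3 dr.py; python3 - <<'E'
from h import *
print(go([.4855,.114,.0445]))
# walls: drawer side-wall tops (z~.049) in side view
U=np.array([.486,.2012]);y=-.043;RU=np.array([[np.cos(y),-np.sin(y)],[np.sin(y),np.cos(y)]])
for n in("side","wrist"):
    W=cloud(cap(n));L=(W[...,:2]-U)@RU;m=(abs(W[...,2]-.049)<.005)&(L[...,0]>-.04)&(L[...,0]<.06)&(abs(L[...,1])<.16)
    print(n,np.histogram(L[m][:,1],bins=np.arange(-.15,.151,.01))[0])
E
```

```text
tcp [0.4852 0.1164 0.1928] gap 26.5 [-0.3 -0.1 -0.5]
-0.09 [0.487 0.111] {'x': np.float64(15.19), 'y': np.float64(0.39), 'z': np.float64(-0.0), 'jaw_yaw': np.float64(3.1)}
side drawer obj 33 [-0.001  0.079] ztop 0.097
side drawer obj 21 [-0.002  0.02 ] ztop 0.096
side drawer obj 42 [ 0.    -0.047] ztop 0.095
scene drawer obj 29 [0.006 0.083] ztop 0.097
scene drawer obj 29 [0.008 0.023] ztop 0.1
scene drawer obj 33 [ 0.006 -0.042] ztop 0.098
{'x': np.float64(14.85), 'y': np.float64(-0.07), 'z': np.float64(0.0), 'jaw_yaw': np.float64(3.098)}
side [ 0  0 35  3  0  0  0  0  3 18  9  1  2  0  0  8  6  1  1  0  0  2  7  2
  1  1  6  6  0  0]
wrist [  0   0 472 109   0   0   0   0   0   0   0   0   0   0   0   0   0   0
   0   0   0  47  75  18   0   0   1 139   0   0]
```

Emit:
{"method": "send_rows", "body": {
  "commands": [
    {"grip": 2, "x": 5, "y": 0, "z": 0, "rx": 0, "ry": 0, "rz": 0},
    {"grip": 2, "x": 5, "y": 0, "z": 0, "rx": 0, "ry": 0, "rz": 0},
    {"grip": 2, "x": 2.5, "y": 0, "z": 0, "rx": 0, "ry": 0, "rz": 0},
    {"grip": 2, "x": 1.2, "y": 0, "z": 0, "rx": 0, "ry": 0, "rz": 0},
    {"grip": 2, "x": 0.7, "y": 0, "z": 0, "rx": 0, "ry": 0, "rz": 0},
    {"grip": 2, "x": 0.4, "y": 0, "z": 0, "rx": 0, "ry": 0, "rz": 0},
    {"grip": 2, "x": 0.2, "y": 0, "z": 0, "rx": 0, "ry": 0, "rz": 0},
    {"grip": 2, "x": 0, "y": 0, "z": 0, "rx": 0, "ry": 0, "rz": 0},
    {"grip": 2, "x": 0, "y": 0, "z": 0, "rx": 0, "ry": 0, "rz": 0}
  ]
}}

```text
t: 42.9
tcp_pos: [0.4872, 0.1141, 0.0446]
tcp_rot: [-0.016, 0.708, -0.015, -0.706]
contact_force: [0.1, -0.2, 6.6]
finger_gap: 0.316
```

Emit:
{"method": "send_rows", "body": {
  "commands": [
    {"grip": 5, "x": 0, "y": 0, "z": 0, "rx": 0, "ry": 0, "rz": 0},
    {"grip": 5, "x": 0, "y": 0, "z": 0, "rx": 0, "ry": 0, "rz": 0},
    {"grip": 5, "x": 0, "y": 0, "z": 0, "rx": 0, "ry": 0, "rz": 0},
    {"grip": 5, "x": -3, "y": 0, "z": 0, "rx": 0, "ry": 0, "rz": 0},
    {"grip": 5, "x": -5.5, "y": 0, "z": 0, "rx": 0, "ry": 0, "rz": 0},
    {"grip": 5, "x": -5.5, "y": 0, "z": 0, "rx": 0, "ry": 0, "rz": 0},
    {"grip": 0, "x": 0, "y": -2, "z": 4, "rx": 0, "ry": 0, "rz": 0},
    {"grip": 0, "x": 0, "y": -3, "z": 5, "rx": 0, "ry": 0, "rz": 0},
    {"grip": 0, "x": 0, "y": -3.5, "z": 5.1, "rx": 0, "ry": 0, "rz": 0},
    {"grip": 0, "x": 0, "y": 0, "z": 0, "rx": 0, "ry": 0, "rz": 0},
    {"grip": 0, "x": 0, "y": 0, "z": 0, "rx": 0, "ry": 0, "rz": 0}
  ]
}}

```text
t: 44.28
tcp_pos: [0.3484, 0.205, 0.183]
tcp_rot: [-0.015, 0.707, -0.015, -0.707]
contact_force: [-0.3, 0.5, 0.5]
finger_gap: 0.003
```

```bash
python3 dr.py; python3 - <<'E'
from h import *
c=cap("side");print(manip.read_state()["tcp_pos"],go([.35,.205,.043]))
W=cloud(c);I=c["frame"]
U=np.array([.486,.2012]);y=-.043;RU=np.array([[np.cos(y),-np.sin(y)],[np.sin(y),np.cos(y)]])
for n in("scene","side","wrist"):
    W=cloud(cap(n));L=(W[...,:2]-U)@RU
    m=(L[...,0]>-.13)&(L[...,0]<-.03)&(abs(L[...,1])<.13)&(abs(W[...,2]-.105)<.006);print(n,"front top x",np.percentile(L[m][:,0],[3,50,97]).round(3) if m.any() else 0)
    m=(L[...,0]>-.13)&(L[...,0]<-.06)&(abs(L[...,1])<.08)&(abs(W[...,2]-.083)<.01);print(n,"pull",m.sum(),np.percentile(L[m],[3,50,97],axis=0).round(3).tolist() if m.any() else 0)
b=c["frame"][100:260,230:400,::-1];cv2.imwrite("pics/s3.png",cv2.resize(b,None,fx=3.5,fy=3.5,interpolation=cv2.INTER_CUBIC))
E
```

```text
side drawer obj 45 [0.005 0.079] ztop 0.096
side drawer obj 51 [0.004 0.02 ] ztop 0.096
side drawer obj 51 [ 0.003 -0.044] ztop 0.096
side drawer obj 52 [ 0.002 -0.094] ztop 0.094
scene drawer obj 21 [-0.049 -0.039] ztop 0.107
scene drawer obj 27 [0.008 0.083] ztop 0.098
scene drawer obj 14 [-0.049 -0.108] ztop 0.109
scene drawer obj 29 [0.006 0.023] ztop 0.098
scene drawer obj 30 [ 0.006 -0.043] ztop 0.097
scene drawer obj 56 [ 0.011 -0.092] ztop 0.098
[0.3491668  0.20411673 0.18268578] {'x': np.float64(13.97), 'y': np.float64(-0.1), 'z': np.float64(-0.08), 'jaw_yaw': np.float64(3.096)}
scene front top x [-0.068 -0.055 -0.048]
scene pull 0 0
side front top x [-0.067 -0.059 -0.053]
side pull 86 [[-0.082, -0.054], [-0.073, -0.007], [-0.066, 0.056]]
wrist front top x [-0.064 -0.057 -0.05 ]
wrist pull 2471 [[-0.08, -0.071], [-0.069, -0.005], [-0.063, 0.067]]
```

View pics/s3.png

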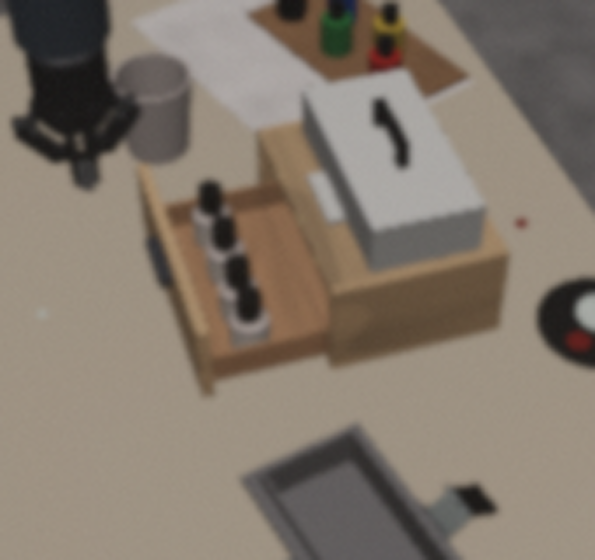

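All four bottles stand upright in the drawer (caps from (210,195) to (250,300)), and the cover rests on the unit. Pull front is at unit x≈-0.081. Going down in front of it.

Emit:
{"method": "send_rows", "body": {
  "commands": [
    {"grip": 0, "x": 5, "y": -0.1, "z": 0, "rx": 0, "ry": 0, "rz": 0},
    {"grip": 0, "x": 5, "y": 0, "z": 0, "rx": 0, "ry": 0, "rz": 0},
    {"grip": 0, "x": 3.5, "y": 0, "z": 0, "rx": 0, "ry": 0, "rz": 0},
    {"grip": 0, "x": 0.4, "y": 0, "z": -1, "rx": 0, "ry": 0, "rz": 0},
    {"grip": 0, "x": 0, "y": 0, "z": -1, "rx": 0, "ry": 0, "rz": 0},
    {"grip": 0, "x": 0, "y": 0, "z": -1, "rx": 0, "ry": 0, "rz": 0},
    {"grip": 0, "x": 0, "y": 0, "z": -0.5, "rx": 0, "ry": 0, "rz": 0},
    {"grip": 0, "x": 0, "y": 0, "z": -0.5, "rx": 0, "ry": 0, "rz": 0},
    {"grip": 0, "x": 0, "y": 0, "z": -0.5, "rx": 0, "ry": 0, "rz": 0},
    {"grip": 0, "x": 0, "y": 0, "z": -0.7, "rx": 0, "ry": 0, "rz": 0},
    {"grip": 0, "x": 0, "y": 0, "z": -0.9, "rx": 0, "ry": 0, "rz": 0},
    {"grip": 0, "x": 0, "y": 0, "z": -0.9, "rx": 0, "ry": 0, "rz": 0}
  ]
}}

```text
t: 46.08
tcp_pos: [0.4191, 0.2028, 0.0439]
tcp_rot: [-0.015, 0.707, -0.015, -0.707]
contact_force: [-0.8, 0.9, 1.2]
finger_gap: -0.002
```

```bash
cat > d2.py <<'E'
from h import *
s=manip.read_state();print(s["tcp_pos"].round(4),s["contact_force"].round(1))
U=np.array([.486,.2012]);y=-.043;RU=np.array([[np.cos(y),-np.sin(y)],[np.sin(y),np.cos(y)]])
W=cloud(cap("side"));L=(W[...,:2]-U)@RU
m=(L[...,0]>-.1)&(L[...,0]<.075)&(L[...,1]<-.05)&(L[...,1]>-.145)&(abs(W[...,2]-.105)<.005);print("front top x",m.sum(),np.percentile(L[m][:,0],[3,50,97]).round(3) if m.any() else 0)
E
python3 d2.py; python3 dr.py|grep side
```

```text
[0.4191 0.2028 0.0439] [-0.8  0.9  1.2]
front top x 68 [-0.038 -0.031 -0.025]
side drawer obj 47 [0.035 0.08 ] ztop 0.096
side drawer obj 50 [0.036 0.018] ztop 0.096
side drawer obj 164 [-0.034 -0.039] ztop 0.107
side drawer obj 51 [ 0.033 -0.044] ztop 0.096
side drawer obj 52 [ 0.031 -0.094] ztop 0.096
```

The drawer slides and the bottles ride along. Continuing.

Emit:
{"method": "send_rows", "body": {
  "commands": [
    {"grip": 0, "x": 0, "y": 0, "z": -0.9, "rx": 0, "ry": 0, "rz": 0},
    {"grip": 0, "x": 0, "y": 0, "z": -0.9, "rx": 0, "ry": 0, "rz": 0},
    {"grip": 0, "x": 0, "y": 0, "z": -0.9, "rx": 0, "ry": 0, "rz": 0},
    {"grip": 0, "x": 0, "y": 0, "z": -0.9, "rx": 0, "ry": 0, "rz": 0},
    {"grip": 0, "x": 0, "y": 0, "z": -0.9, "rx": 0, "ry": 0, "rz": 0},
    {"grip": 0, "x": 0, "y": 0, "z": -0.9, "rx": 0, "ry": 0, "rz": 0},
    {"grip": 0, "x": 0, "y": 0, "z": -0.9, "rx": 0, "ry": 0, "rz": 0},
    {"grip": 0, "x": 0, "y": 0, "z": -0.9, "rx": 0, "ry": 0, "rz": 0},
    {"grip": 0, "x": 0, "y": 0, "z": -0.9, "rx": 0, "ry": 0, "rz": 0},
    {"grip": 0, "x": 0, "y": 0, "z": -0.7, "rx": 0, "ry": 0, "rz": 0},
    {"grip": 0, "x": 0, "y": 0, "z": -0.3, "rx": 0, "ry": 0, "rz": 0},
    {"grip": 0, "x": 0, "y": 0, "z": 0, "rx": 0, "ry": 0, "rz": 0}
  ]
}}

```text
t: 47.72
tcp_pos: [0.5101, 0.1988, 0.0442]
tcp_rot: [-0.016, 0.707, -0.015, -0.707]
contact_force: [0.3, 0.4, 0.3]
finger_gap: 0.0
```

```bash
python3 d2.py
```

```text
[0.5101 0.1988 0.0442] [0.3 0.4 0.3]
front top x 68 [0.053 0.06  0.067]
```

Front panel is at 0.060 in the unit frame, so about 13 mm remains. I'll push in small steps until the stop.

Emit:
{"method": "send_rows", "body": {
  "commands": [
    {"grip": 0, "x": 0, "y": 0, "z": -0.4, "rx": 0, "ry": 0, "rz": 0},
    {"grip": 0, "x": 0, "y": 0, "z": -0.4, "rx": 0, "ry": 0, "rz": 0},
    {"grip": 0, "x": 0, "y": 0, "z": -0.3, "rx": 0, "ry": 0, "rz": 0},
    {"grip": 0, "x": 0, "y": 0, "z": -0.2, "rx": 0, "ry": 0, "rz": 0},
    {"grip": 0, "x": 0, "y": 0, "z": 0, "rx": 0, "ry": 0, "rz": 0}
  ]
}}

```text
t: 48.4
tcp_pos: [0.5223, 0.1982, 0.0438]
tcp_rot: [0.016, -0.707, 0.016, 0.707]
contact_force: [-0.9, 0.1, -0.4]
finger_gap: 0.001
```

Emit:
{"method": "send_rows", "body": {
  "commands": [
    {"grip": 0, "x": 0, "y": 0, "z": -0.2, "rx": 0, "ry": 0, "rz": 0},
    {"grip": 0, "x": 0, "y": 0, "z": -0.2, "rx": 0, "ry": 0, "rz": 0},
    {"grip": 0, "x": 0, "y": 0, "z": 0, "rx": 0, "ry": 0, "rz": 0}
  ]
}}

```text
t: 48.78
tcp_pos: [0.5224, 0.1981, 0.0437]
tcp_rot: [0.016, -0.705, 0.016, 0.709]
contact_force: [-15.6, 3.0, 10.4]
finger_gap: -0.005
```

```bash
python3 d2.py
```

```text
[0.5224 0.1981 0.0437] [-15.6   3.   10.4]
front top x 49 [0.065 0.07  0.075]
```

The stop is firm (15 N, no further motion), so the drawer is shut. Backing off and going for the cover.

Emit:
{"method": "send_rows", "body": {
  "commands": [
    {"grip": 0, "x": 0, "y": 0, "z": 1, "rx": 0, "ry": 0, "rz": 0},
    {"grip": 0, "x": 0, "y": 0, "z": 3, "rx": 0, "ry": 0, "rz": 0},
    {"grip": 5, "x": -5, "y": 0, "z": 2, "rx": 0, "ry": 0, "rz": 0},
    {"grip": 5, "x": -5.5, "y": 0, "z": 0, "rx": 0, "ry": 0, "rz": 0},
    {"grip": 5, "x": -5.5, "y": 0, "z": 0, "rx": 0, "ry": 0, "rz": 0},
    {"grip": 5, "x": -5.5, "y": 0, "z": 0, "rx": 0, "ry": 0, "rz": 0},
    {"grip": 5, "x": 0, "y": 0, "z": -5, "rx": 0, "ry": 0, "rz": 0},
    {"grip": 5, "x": 0, "y": 0, "z": -5, "rx": 0, "ry": 0, "rz": 0},
    {"grip": 5, "x": 0, "y": 0, "z": -5, "rx": 0, "ry": 0, "rz": 0},
    {"grip": 5, "x": 0, "y": 0, "z": 0, "rx": 0, "ry": 0, "rz": 0}
  ]
}}

```text
t: 50.08
tcp_pos: [0.6187, 0.1934, 0.2548]
tcp_rot: [0.015, -0.706, 0.017, 0.708]
contact_force: [0.0, 0.0, -0.4]
finger_gap: 0.587
```

```bash
python3 d2.py; python3 - <<'E'
from h import *
W=cloud(cap("wrist"))
for nm,a,b in [("handle",.2,.222),("top",.175,.19)]:
    m=(W[...,2]>a)&(W[...,2]<b)&(W[...,0]>.58)&(W[...,0]<.8)&(W[...,1]>.04)&(W[...,1]<.35)
    Q=W[m]; r=cv2.minAreaRect(Q[:,:2].astype(np.float32)*1000);print(nm,len(Q),np.round(r[0],1),np.round(r[1],1),round(r[2],1),np.median(Q[:,2]).round(4))
print(go([.677,.1928,.1663],-.043))
E
```

```text
[0.6187 0.1934 0.2548] [ 0.   0.  -0.4]
front top x 50 [0.065 0.07  0.075]
handle 2297 [678.3 190.2] [77.  14.7] 87.7 0.213
top 40848 [679.2 194.6] [246.4 125.6] 87.5 0.1813
{'x': np.float64(9.16), 'y': np.float64(-0.18), 'z': np.float64(-6.02), 'jaw_yaw': np.float64(3.097), 'rx(turn after shift)': np.float64(-0.01)}
```

Emit:
{"method": "send_rows", "body": {
  "commands": [
    {"grip": 5, "x": 0, "y": -0.1, "z": -3, "rx": 0, "ry": 0, "rz": 0},
    {"grip": 5, "x": 0, "y": 0, "z": -3, "rx": 0, "ry": 0, "rz": 0},
    {"grip": 5, "x": 3, "y": 0, "z": 0, "rx": 0, "ry": 0, "rz": 0},
    {"grip": 5, "x": 3, "y": 0, "z": 0, "rx": 0, "ry": 0, "rz": 0},
    {"grip": 5, "x": 2, "y": 0, "z": 0, "rx": 0, "ry": 0, "rz": 0},
    {"grip": 5, "x": 1, "y": 0, "z": 0, "rx": 0, "ry": 0, "rz": 0},
    {"grip": 5, "x": 0, "y": 0, "z": 0, "rx": 0, "ry": 0, "rz": 0},
    {"grip": 0, "x": 0, "y": 0, "z": 0, "rx": 0, "ry": 0, "rz": 0},
    {"grip": 0, "x": 0, "y": 0, "z": 0, "rx": 0, "ry": 0, "rz": 0},
    {"grip": 0, "x": 0, "y": 0, "z": 0, "rx": 0, "ry": 0, "rz": 0},
    {"grip": 0, "x": 0, "y": 0, "z": 0, "rx": 0, "ry": 0, "rz": 0},
    {"grip": 0, "x": 0, "y": 0, "z": 0, "rx": 0, "ry": 0, "rz": 0}
  ],
  "force": 60
}}

```text
t: 51.68
tcp_pos: [0.6768, 0.1926, 0.1703]
tcp_rot: [-0.016, 0.708, -0.015, -0.706]
contact_force: [-0.3, 1.3, 4.7]
finger_gap: 0.141
```

Emit:
{"method": "send_rows", "body": {
  "commands": [
    {"grip": 0, "x": -1, "y": 0, "z": 0, "rx": 0, "ry": 0, "rz": 0},
    {"grip": 0, "x": -2, "y": 0, "z": 0, "rx": 0, "ry": 0, "rz": 0},
    {"grip": 0, "x": -2, "y": 0, "z": 0, "rx": 0, "ry": 0, "rz": 0},
    {"grip": 0, "x": -1, "y": 0, "z": 0, "rx": 0, "ry": 0, "rz": 0},
    {"grip": 0, "x": 0, "y": 0, "z": 0, "rx": 0, "ry": 0, "rz": 0}
  ]
}}

```text
t: 52.3
tcp_pos: [0.6764, 0.1926, 0.2289]
tcp_rot: [-0.016, 0.707, -0.015, -0.707]
contact_force: [0.0, 1.1, -3.3]
finger_gap: 0.144
```

```bash
python3 d2.py; python3 -c "
from h import *
s=manip.read_state();print(s['finger_gap'],go([.5032,-.1893,.222],.176))"
```

```text
[0.6764 0.1926 0.2289] [ 0.   1.1 -3.3]
front top x 45 [0.065 0.07  0.075]
0.14336398580965914 {'x': np.float64(0.62), 'y': np.float64(38.91), 'z': np.float64(15.59), 'jaw_yaw': np.float64(3.098), 'rx(turn after shift)': np.float64(-1.26)}
```

Emit:
{"method": "send_rows", "body": {
  "commands": [
    {"grip": 0, "x": 0, "y": 3.89, "z": 1.56, "rx": 0, "ry": 0, "rz": 0},
    {"grip": 0, "x": 0, "y": 3.89, "z": 1.56, "rx": 0, "ry": 0, "rz": 0},
    {"grip": 0, "x": 0, "y": 3.89, "z": 1.56, "rx": 0, "ry": 0, "rz": 0},
    {"grip": 0, "x": 0, "y": 3.89, "z": 1.56, "rx": 0, "ry": 0, "rz": 0},
    {"grip": 0, "x": 0, "y": 3.89, "z": 1.56, "rx": 0, "ry": 0, "rz": 0},
    {"grip": 0, "x": 0, "y": 3.89, "z": 1.56, "rx": 0, "ry": 0, "rz": 0},
    {"grip": 0, "x": 0, "y": 3.89, "z": 1.56, "rx": 0, "ry": 0, "rz": 0},
    {"grip": 0, "x": 0, "y": 3.89, "z": 1.56, "rx": 0, "ry": 0, "rz": 0},
    {"grip": 0, "x": 0, "y": 3.89, "z": 1.56, "rx": 0, "ry": 0, "rz": 0},
    {"grip": 0, "x": 0, "y": 3.89, "z": 1.56, "rx": 0, "ry": 0, "rz": 0},
    {"grip": 0, "x": 0, "y": 0, "z": 0, "rx": -0.63, "ry": 0, "rz": 0},
    {"grip": 0, "x": 0, "y": 0, "z": 0, "rx": -0.63, "ry": 0, "rz": 0}
  ]
}}

```text
t: 53.85
tcp_pos: [0.5023, -0.1897, 0.2277]
tcp_rot: [-0.063, -0.704, -0.063, 0.705]
contact_force: [1.6, -0.4, -3.1]
finger_gap: 0.14
```

Emit:
{"method": "send_rows", "body": {
  "commands": [
    {"grip": 0, "x": 0, "y": 0, "z": 0, "rx": 0, "ry": 0, "rz": 0},
    {"grip": 0, "x": 0, "y": 0, "z": 0, "rx": 0, "ry": 0, "rz": 0}
  ]
}}

```text
t: 54.1
tcp_pos: [0.5031, -0.1891, 0.2284]
tcp_rot: [-0.061, -0.704, -0.062, 0.705]
contact_force: [0.3, -0.6, -3.3]
finger_gap: 0.146
```

```bash
python3 - <<'E'
from h import *
s=manip.read_state();print(s["tcp_pos"],s["finger_gap"],go([.5032,-.1893,.096],.175))
for n in("side","scene"):
    W=cloud(cap(n))
    zt=s["tcp_pos"][2]+.107-.0912
    m=(abs(W[...,2]-zt)<.008)&(W[...,0]>.38)&(W[...,0]<.63)&(W[...,1]>-.36)&(W[...,1]<-.03)
    Q=W[m]; r=cv2.minAreaRect(Q[:,:2].astype(np.float32)*1000);print(n,len(Q),np.round(r[0],1),np.round(r[1],1),round(r[2],1),np.median(Q[:,2]).round(4))
c=cap("wrist");W=cloud(c);m=(abs(W[...,2]-s["tcp_pos"][2]-.016)<.008)&(W[...,0]>.38)&(W[...,0]<.63)&(W[...,1]>-.36)&(W[...,1]<-.03)
Q=W[m]; r=cv2.minAreaRect(Q[:,:2].astype(np.float32)*1000);print("wrist",len(Q),np.round(r[0],1),np.round(r[1],1),round(r[2],1),np.median(Q[:,2]).round(4))
E
```

```text
[ 0.50306076 -0.18914565  0.22837572] 0.1458554088370215 {'x': np.float64(13.24), 'y': np.float64(0.02), 'z': np.float64(-0.02), 'jaw_yaw': np.float64(-2.968), 'rx(turn after shift)': np.float64(-0.01)}
side 2071 [ 502.2 -188.9] [127.  247.8] 9.9 0.2392
scene 1581 [ 504.6 -189.5] [130.8 245.6] 10.4 0.2411
wrist 66709 [ 508.6 -208.9] [126.1 188.8] 10.0 0.2396
```

Cover is aligned with the tub: within about 1 mm in x from the same wrist view, and 10.0° for both. Lowering.

Emit:
{"method": "send_rows", "body": {
  "commands": [
    {"grip": 0, "x": 4, "y": 0, "z": 0, "rx": 0, "ry": 0, "rz": 0},
    {"grip": 0, "x": 4, "y": 0, "z": 0, "rx": 0, "ry": 0, "rz": 0},
    {"grip": 0, "x": 2.4, "y": 0, "z": 0, "rx": 0, "ry": 0, "rz": 0},
    {"grip": 0, "x": 0.8, "y": 0, "z": 0, "rx": 0, "ry": 0, "rz": 0},
    {"grip": 0, "x": 0.5, "y": 0, "z": 0, "rx": 0, "ry": 0, "rz": 0},
    {"grip": 0, "x": 0.5, "y": 0, "z": 0, "rx": 0, "ry": 0, "rz": 0},
    {"grip": 0, "x": 0.4, "y": 0, "z": 0, "rx": 0, "ry": 0, "rz": 0},
    {"grip": 0, "x": 0.3, "y": 0, "z": 0, "rx": 0, "ry": 0, "rz": 0},
    {"grip": 0, "x": 0.2, "y": 0, "z": 0, "rx": 0, "ry": 0, "rz": 0},
    {"grip": 0, "x": 0, "y": 0, "z": 0, "rx": 0, "ry": 0, "rz": 0},
    {"grip": 0, "x": 0, "y": 0, "z": 0, "rx": 0, "ry": 0, "rz": 0}
  ]
}}

```text
t: 55.62
tcp_pos: [0.5035, -0.1894, 0.098]
tcp_rot: [0.062, 0.704, 0.062, -0.704]
contact_force: [-0.2, -0.7, -3.5]
finger_gap: 0.142
```

Emit:
{"method": "send_rows", "body": {
  "commands": [
    {"grip": 0, "x": 0.2, "y": 0, "z": 0, "rx": 0, "ry": 0, "rz": 0},
    {"grip": 0, "x": 0.2, "y": 0, "z": 0, "rx": 0, "ry": 0, "rz": 0},
    {"grip": 0, "x": 0, "y": 0, "z": 0, "rx": 0, "ry": 0, "rz": 0}
  ]
}}

```text
t: 56.0
tcp_pos: [0.5035, -0.1894, 0.0952]
tcp_rot: [0.063, 0.705, 0.062, -0.704]
contact_force: [-3.3, 2.7, 4.8]
finger_gap: 0.144
```

The cover has seated: +4.8 N at TCP z 0.095, as predicted. Releasing and retreating.

Emit:
{"method": "send_rows", "body": {
  "commands": [
    {"grip": 5, "x": 0, "y": 0, "z": 0, "rx": 0, "ry": 0, "rz": 0},
    {"grip": 5, "x": 0, "y": 0, "z": 0, "rx": 0, "ry": 0, "rz": 0},
    {"grip": 5, "x": 0, "y": 0, "z": 0, "rx": 0, "ry": 0, "rz": 0},
    {"grip": 5, "x": -3, "y": 0, "z": 0, "rx": 0, "ry": 0, "rz": 0},
    {"grip": 5, "x": -5, "y": 0, "z": 0, "rx": 0, "ry": 0, "rz": 0},
    {"grip": 5, "x": -5, "y": 0, "z": 0, "rx": 0, "ry": 0, "rz": 0},
    {"grip": 5, "x": -5, "y": 0, "z": 0, "rx": 0, "ry": 0, "rz": 0},
    {"grip": 5, "x": 0, "y": 0, "z": 0, "rx": 0, "ry": 0, "rz": 0},
    {"grip": 5, "x": 0, "y": 0, "z": 0, "rx": 0, "ry": 0, "rz": 0}
  ]
}}

```text
t: 57.12
tcp_pos: [0.5032, -0.1891, 0.2733]
tcp_rot: [-0.062, -0.704, -0.062, 0.705]
contact_force: [-0.1, -0.2, -0.2]
finger_gap: 0.589
```

```bash
python3 d2.py; python3 - <<'E'
from h import *
print("tub rim ref 505.0 -189.3 ang 10.0")
for n in("side","scene","wrist"):
    W=cloud(cap(n))
    m=(abs(W[...,2]-.107)<.006)&(W[...,0]>.38)&(W[...,0]<.63)&(W[...,1]>-.36)&(W[...,1]<-.03)
    Q=W[m]; r=cv2.minAreaRect(Q[:,:2].astype(np.float32)*1000);print(n,len(Q),np.round(r[0],1),np.round(r[1],1),round(r[2],1),np.median(Q[:,2]).round(4))
clip("side",1);clip("side",-1);c,_=clip("wrist",1);clip("wrist",-1);save(c,"end.png")
E
```

```text
[ 0.5032 -0.1891  0.2733] [-0.1 -0.2 -0.2]
front top x 33 [0.065 0.07  0.074]
tub rim ref 505.0 -189.3 ang 10.0
side 2324 [ 502.  -188.2] [126.5 247.7] 10.2 0.106
scene 1626 [ 504.6 -189.8] [131.8 246.5] 10.5 0.1077
wrist 25491 [ 505.1 -187.6] [125.1 244.6] 10.1 0.1062
clip 1 44 [0.01596754 0.02131689 0.02756349] [0.11770467 0.12979736 0.14203264]
clip -1 94 [0.01691063 0.02454802 0.0318427 ] [-0.13860133 -0.1251268  -0.11112126]
clip 1 627 [0.01549675 0.02258748 0.02980003] [0.11761917 0.13223853 0.14691355]
clip -1 613 [0.01552817 0.02264892 0.02942416] [-0.13824149 -0.12347065 -0.10920691]
```

```bash
python3 -c "
from station import manip
print(manip.job_done())"
```

```text
the job is handed in; nothing more can be done
None
```

I carried out the whole task and handed it in at about 57 s of robot time; no verdict was reported. I opened both clips with the cover on and set the cover on the unit. I then stood all four bottles in the drawer, pushed it shut, put the cover back and retreated.

**Last checks**
- **Cover:** its centre is about 2–3 mm from the tub's centre at most, depending on the camera. It is square to within about 0.5°, with its top at 0.106–0.108 m, which is the seated height.
- **Clips:** both tabs lie at about 22 mm above the table, so both are open.
- **Drawer:** it met a firm stop at 15 N and no longer moved. The front panel has stayed at the same place since.
- **Bottles:** all four were upright in a row before I shut the drawer and again partway through the push. I could not see inside once it was closed.
- **Bucket and mug:** I did not touch either one, but I did not re-measure their positions at the end.

**What disagreed or went wrong**
- **Fingertips:** they really end about 26–30 mm behind the reported TCP, not at it. My first two presses on clip a therefore sprang back, and I corrected every later height for this.
- **First move call:** it was refused because some row keys were missing, and I resent it.

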